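# Fit the thickness-selector lever to the dough sheeter's gearbox

## Task

Refit the dough sheeter's selector lever: pick it up, set its hub on the gearbox's splined stub shaft, feel for the one rotation at which the splines let it in, and slide it down fully home on the shaft's shoulder. Then swing it counter-clockwise (seen from above) until its arm meets the stop pin, and leave it there. Work with light force, since the gearbox bears no more than 40 N, and leave the other things on the table where they are.

Things in the scene. Friction and masses are not known exactly. Their poses are not given: they have to be found in the camera images.
- selector: Selector gearbox, fixed to the table: a low white box 200 x 200 mm, top plate 80 mm above the table. Origin at the centre of its underside, z up. An upright stub shaft stands on this axis (x = y = 0 of this frame); it turns against a steady friction of 0.3 N m and stays where it is left. The gearbox must never feel more than 40 N.
- stop_pin (a point): Top of the sprung stop pin (as unpressed): 12 mm thick, upright on the gearbox's top plate, at x = -16 mm, y = 84 mm of selector, its top 130 mm above the table. Axes as selector. The seated lever's arm meets it from the +x side just when the arm points along selector's +y axis; pressed by the arm the pin yields up to 7 mm, at 2 N per mm.
- seat (a point): Centre of the shaft's shoulder (40 mm across), 110 mm above the table, where the hub's underside comes to rest. Fixed to the gearbox, axes as selector, so it does NOT tell how the shaft is turned. With the lever on, the arm at first points anywhere from 0 to 55 degrees counter-clockwise (from above) of selector's +x axis; this is not measured.
- shaft_tip (a point): Tip of the shaft, 37 mm above the shoulder, fixed to the gearbox, axes as selector. From the shoulder up: 26 mm of splines (core 18 mm across, 26 mm across the tips, five splines 4.6 mm wide with rounded top ends at 60 degree pitch, the sixth place empty), then a plain tapered pilot 16.4 mm across, 11 mm tall.
- lever_hub (a point): Lever lying loose on the table, plain dark steel, about 0.45 kg, balanced near the bore. Point: on the bore's axis, half-way up the hub (15 mm above its underside); x along the arm to the knob, z up. Hub 40 mm across, 30 mm tall; two full-height flats facing +y and -y, 26 mm long, 42 mm apart. Arm 20 x 10 mm, flush with the underside, to x = 140 mm. Counterweight 28 mm wide, 22 mm tall, to x = -54 mm.
- lever_bore (a point): Centre of the bore at the hub's underside, axes as lever_hub. Bore right through: 20.4 mm across the lands, 30 mm in the slots; slots at 60 degrees, one along the arm, the one opposite the arm filled, so the lever fits at one rotation only (shaft's empty place opposite the arm), with 3 degrees and 0.5 mm play each way. Resting on the spline ends, the underside is 26 mm above the shoulder.
- lever_knob (a point): Centre of the black ball knob (28 mm across) on an upright post at the end of the lever's arm, 130 mm from the bore's axis and 56 mm above the lever's underside.
- spacer: Bystander: brass spacer ring 38 mm across, 12 mm tall. Origin under its centre.
- wrench: Bystander: steel wrench lying flat. Origin at its middle.
- brush: Bystander: brush with a handle, lying flat. Origin at its middle.
- oil: Bystander: white plastic bottle, 60 mm across, 170 mm tall. Origin under its centre.
- bowl: Bystander: steel bowl 150 mm across, 60 mm tall. Origin under its centre.
- scraper: Bystander: dough scraper 100 x 140 mm with a white grip, lying flat. Origin under its middle.
- bolts: Bystander: aluminium cup 70 mm across, 40 mm tall. Origin under its centre.

How it is judged:
By the outcome, as a careful person would: the job done as asked, in the order asked, and still so for the second after the job is handed in, with the robot touching nothing.
It also fails if it takes over 58 s, if anything falls off the work surface, if the arm or the gripper's body presses on something with over 40 N, if the wrist force passes 120 N, or if a joint passes its speed limit or range.

## Robot

A 6-joint arm with a two-finger parallel gripper is mounted at the origin on the work surface. World frame = base frame: x ahead of the robot, y to its left, z up, the work surface at z = 0. Lengths are in m, angles in rad, forces in N, time in s.
With the tool pointing down it reaches from about 0.35 to 0.85 m from the base axis. Payload 8.1 kg.
Tool frame: the origin (TCP) lies between the finger pads; the fingertips stand nose_length ahead of it and the grasp point (between the pads) lies 2 mm behind it (nose_length is the distance from the TCP to the fingertips, in m); z points along the fingers, x is the direction in which the jaws open and shut, and the axes are right-handed (so a half turn about z gives the same grasp; the last joint's range is limited). The gripper opens to 93 mm and grips with 3 to 60 N. Pads are 15 mm wide; open, the fingers measure 128 mm over their backs; the gripper's body (75 mm by 188 mm) begins 65 mm behind the grasp point.
Start: joints at [1.213, 0.13, 1.488, -0, 1.523, -0.085], TCP at [0.162, 0.578, 0.236] pointing down, gripper open.
Joint ranges: [-2.96, 2.96], [-0.89, 2.26], [0.02, 2.5], [-1.34, 4.48], [0, 2.73], [-2.66, 2.66]. Speed limits (rad/s): [2.39, 2.39, 2.79, 3.14, 3.14, 3.14].

## Interface

Orientations are given as a rotation vector (axis times angle).
In Python, from plant import * gives the robot as it stands.
- The arm moves only by the tool carry_out, never from a script. Its argument "steps" is a list of rows, each an object with "xyz": the shift along the world's x, y, z in cm, a list of three; "rot": the turn, a rotation vector about the world's x, y, z in degrees, a list of three. In form: [{"xyz": [tx, ty, tz], "rot": [rx, ry, rz]}, ...]. A call has 1 to 10 rows; each row is the pose to reach, as a shift and turn from the pose commanded when the call began; what a row does not reach only later rows make up. A row lasts 1/10 s, in which the tool goes at most 50 mm and 8.59 degrees, less where a joint would pass 70% of its speed; a pose out of reach is approached as far as the arm can. A call with a gripper value outside its range is refused whole. "grip" is the opening, from 0 (shut) to 1 (fully open), set as the call begins (left out, the last holds). The fingers move at their own pace and stop on an object; "force" is the grip in N (left out, the last holds). Time passes only in rows, so rows that repeat a pose let the fingers close. It gives the time, the measured TCP pose, the force and the opening at its end, in the units of the state.
- read_state(): the state, without advancing time (a new reading comes with each control period).
- read_camera(name): name is "side" or "top" or "wrist"; returns the picture (384x512x3 uint8, red, green, blue); there is no depth.
- calibration(name): a dict with "fov_y" (degrees; the focal length in pixels is half the picture's height over the tangent of half this angle, whatever the lens; pixels are square), "cx", "cy" (the principal point, pixels), "xyz" and "attitude" of the camera in the world. Camera axes: x right, y down, z forward; pixel columns grow to the right and rows downward; lengths in m; the calibration is good to about 2 mm. A picture is of the moment at which its call begins: read the wrist's pose just before it. calibration takes no time and is no camera call; for the wrist camera it gives the pose at the moment of the call.
- close_job(): hands the job in, once; it reports no verdict.
The state is a dict: "t": time; "q": joint angles; "dq": joint speeds; "joint_torque": joint torques, N m; "tool_pos": TCP position; "orientation": TCP orientation; "force": force on the tool from outside, world axes, zero at the start; "wrist_torque": the same for the moment, N m; "opening": finger opening in m.
Only numpy, scipy, OpenCV 4.12 (cv2) and the standard library are available. Lean on these libraries where they do the work, as an engineer would, in place of code of your own. Each camera call takes 0.05 s, during which the arm holds its last target.

## Working session

There is one attempt and no reset: what is moved stays moved. The work goes in short steps, Python scripts to look and compute and a tool call to move; the robot and the scene stay as the last step left them, time stands still between calls to the robot, and variables do not carry over. Pictures are saved under pics/ and viewed, and the job is handed in when it is done.

Besides the shell and the picture viewer there is one more tool, called after "Emit:" as name([rows], argument=value, ...), one row to a line, values as JSON. carry_out: Moves the arm, as the interface text tells. Its arguments: {"type":"object","properties":{"steps":{"type":"array","items":{"type":"object","properties":{"xyz":{"type":"array","items":{"type":"number"}},"rot":{"type":"array","items":{"type":"number"}}}}},"grip":{"type":"number"},"force":{"type":"number"}},"required":["steps"]}

```bash
ls; mkdir -p pics; python3 - <<'E'
from plant import *
import cv2
for n in ("side","top","wrist"):
    c=calibration(n); print(n,c)
    im=read_camera(n); cv2.imwrite(f"pics/{n}0.png",im[...,::-1])
s=read_state(); print(s)
try: print(nose_length)
except Exception as e: print(e)
E
```

```text
pics
side {'fov_y': 46.96770348342018, 'cx': 249.23923004664294, 'cy': 193.03605479052393, 'xyz': array([ 0.3815394 , -0.95174333,  0.8586704 ]), 'attitude': array([-2.2420896 ,  0.15093781, -0.08464701])}
top {'fov_y': 45.02655347364142, 'cx': 252.5644001758621, 'cy': 188.95709568591084, 'xyz': array([ 0.35058201, -0.01514228,  1.30961046]), 'attitude': array([-2.12882747,  2.18274974, -0.1453441 ])}
wrist {'fov_y': 63.37029199717889, 'cx': 251.6300015991565, 'cy': 195.25126211342752, 'xyz': array([0.09586198, 0.59359829, 0.38373646]), 'attitude': array([2.33843677, 1.77474387, 0.22010394])}
{'t': 0.15, 'q': array([ 1.21261348e+00,  1.31010683e-01,  1.48902108e+00,  3.21135048e-06,
        1.52298673e+00, -8.53952652e-02]), 'dq': array([ 3.80533079e-04, -2.02297922e-03, -4.80470561e-03,  3.25966163e-04,
       -3.89232164e-04,  4.55584153e-05]), 'joint_torque': array([ 1.62270982e-03, -5.60473680e+01, -4.92335093e+01,  7.68165244e-02,
        3.03390843e-02, -1.62188749e-04]), 'tool_pos': array([0.16148116, 0.57743748, 0.23481908]), 'orientation': array([ 2.50225769e+00,  1.89829890e+00, -1.89552471e-03]), 'force': array([-0.6892497 ,  0.4915506 , -0.17003477]), 'wrist_torque': array([ 0.03178789,  0.00201005, -0.07413925]), 'opening': 0.09336271015892142}
0.017
```

View pics/top0.png

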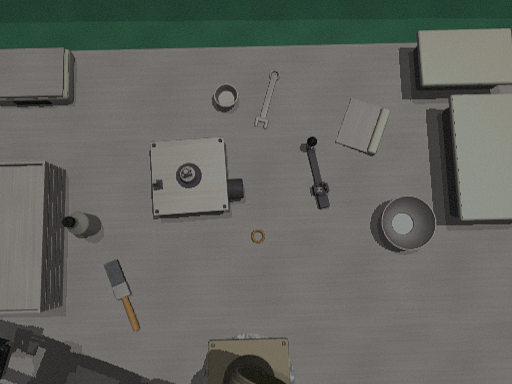

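View pics/side0.png

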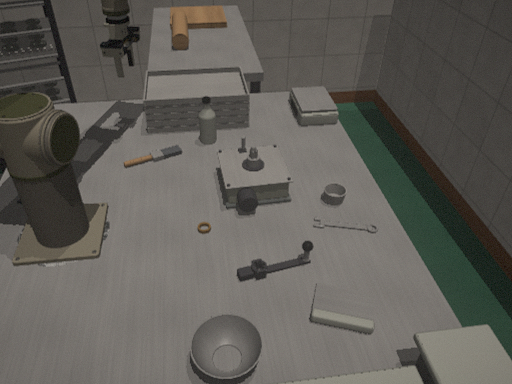

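View pics/wrist0.png

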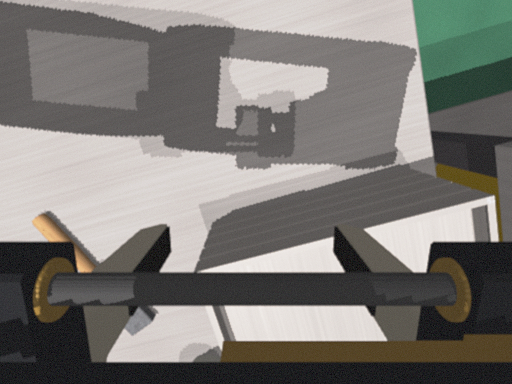

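Top view: the shaft is at about (188,174), the stop pin at (157,184), the lever hub at (319,188) and the knob at (312,142). I'll zoom in for accuracy.

```bash
cat > h.py <<'E'
import numpy as np, cv2
from scipy.spatial.transform import Rotation as R
def fpx(c): return 192/np.tan(np.radians(c['fov_y'])/2)
def ray(c,u,v):
    d=np.array([(u-c['cx'])/fpx(c),(v-c['cy'])/fpx(c),1.]); return R.from_rotvec(c['attitude']).as_matrix()@d
def back(c,u,v,z):
    d=ray(c,u,v); o=np.array(c['xyz']); return o+d*(z-o[2])/d[2]
def proj(c,p):
    q=R.from_rotvec(c['attitude']).as_matrix().T@(np.asarray(p)-c['xyz']); return np.array([c['cx'],c['cy']])+fpx(c)*q[:2]/q[2]
def crop(im,x0,y0,w,h,s,fn):
    o=cv2.resize(im[y0:y0+h,x0:x0+w],None,fx=s,fy=s,interpolation=cv2.INTER_CUBIC)
    o=cv2.convertScaleAbs(o,alpha=1.6,beta=15)
    for k in range(0,w,10):
        cv2.putText(o,str(x0+k),(k*s,8),0,.3,(0,0,255),1); cv2.line(o,(k*s,10),(k*s,14),(0,0,255),1)
    for k in range(0,h,10):
        cv2.putText(o,str(y0+k),(0,k*s+4),0,.3,(0,0,255),1)
    cv2.imwrite(fn,o)
E
python3 - <<'E'
from h import *
t=cv2.imread('pics/top0.png'); s=cv2.imread('pics/side0.png')
crop(t,140,130,100,90,7,'pics/t_sel.png'); crop(t,285,130,60,85,7,'pics/t_lev.png'); crop(s,210,130,90,90,6,'pics/s_sel.png'); crop(s,230,235,90,50,8,'pics/s_lev.png')
E
```

```text
(no output)
```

View pics/t_sel.png

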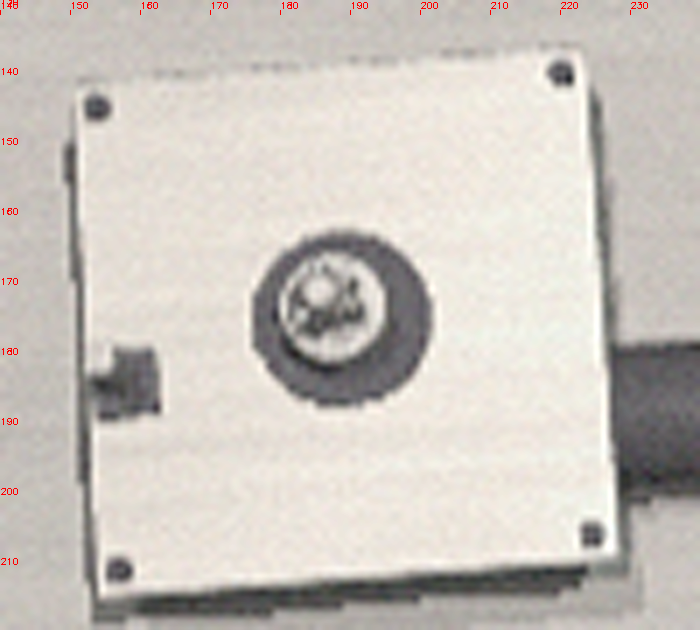

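View pics/t_lev.png

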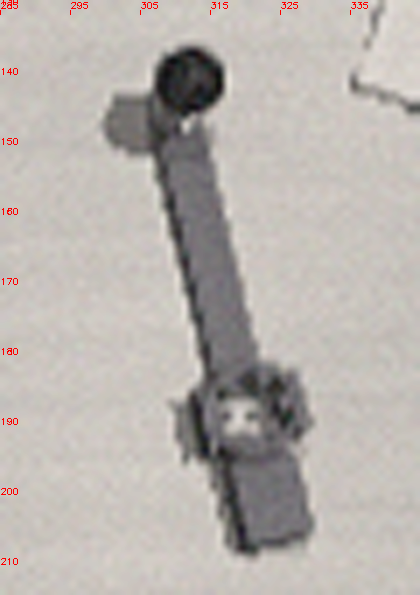

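View pics/s_sel.png

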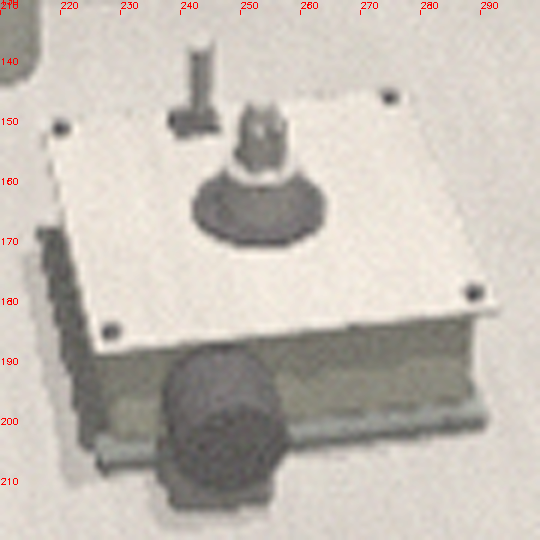

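View pics/s_lev.png

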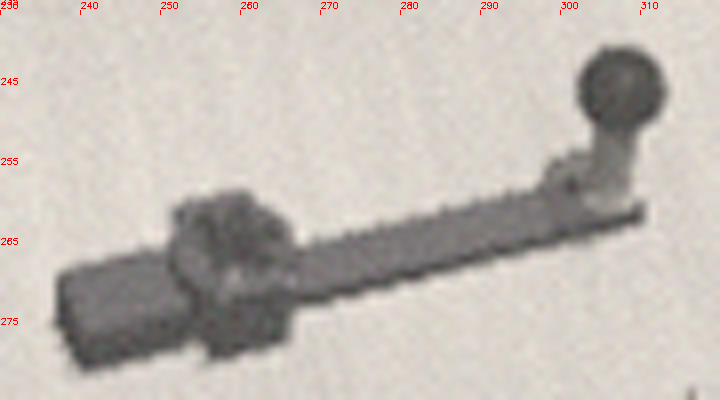

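```bash
python3 - <<'E'
from h import *
from plant import calibration
T=calibration('top');S=calibration('side')
px=[(153.7,145.4),(220.3,140.4),(224.6,206.1),(157,211.4)]
P=np.array([back(T,*p,.08) for p in px]);print(P, P.mean(0))
e=np.degrees
for a,b in ((0,1),(1,2),(2,3),(3,0)):
    d=P[b]-P[a];print(np.linalg.norm(d),e(np.arctan2(d[1],d[0])))
sp=[(220,151),(274.8,146),(288.8,178.8),(228.3,185.2)]
Q=np.array([back(S,*p,.08) for p in sp]);print(Q,Q.mean(0))
print('pin',back(T,155,184.5,.13),'tip T',back(T,186,171,.147),'collar T',back(T,187.2,173.5,.11))
print('tip S',back(S,252.5,147.5,.147))
print('knob T',back(T,312.2,141.3,.056),'S',back(S,306.4,246,.056))
print('bore T',back(T,319.3,189.1,.0),back(T,319.3,189.1,.03))
print('cw end T',back(T,324.5,208,.022))
E
```

```text
[[0.63735985 0.24232801 0.08      ]
 [0.64678129 0.06176699 0.08      ]
 [0.46754252 0.05320414 0.08      ]
 [0.45788125 0.233104   0.08      ]] [0.55239123 0.14760079 0.08      ]
0.18080665581193 -87.01308970688768
0.17944319208253842 -177.26486522799115
0.18015908893550173 93.07403807475922
0.17971547649556882 2.942036724302283
[[0.45978147 0.23562203 0.08      ]
 [0.63917805 0.24282253 0.08      ]
 [0.64748457 0.06231281 0.08      ]
 [0.46791663 0.05423102 0.08      ]] [0.55359018 0.1487471  0.08      ]
pin [0.52295968 0.22825819 0.13      ] tip T [0.55320524 0.14605224 0.147     ] collar T [0.55292904 0.14808076 0.11      ]
tip S [0.54998596 0.14020024 0.147     ]
knob T [ 0.64377148 -0.19092351  0.056     ] S [ 0.64104215 -0.19054939  0.056     ]
bore T [ 0.51708114 -0.21318467  0.        ] [ 0.51326704 -0.208648    0.03      ]
cw end T [ 0.46079269 -0.2220295   0.022     ]
```

```bash
python3 - <<'E'
from h import *
from plant import *
c=calibration('wrist');s=read_state()
Rt=R.from_rotvec(s['orientation']); Rc=R.from_rotvec(c['attitude'])
print('cam in tool',Rt.inv().apply(c['xyz']-s['tool_pos']),(Rt.inv()*Rc).as_matrix().round(3))
X=Rt.inv().apply(c['xyz']-s['tool_pos']); M=Rt.inv()*Rc
np.savez('wc.npz',X=X,M=M.as_matrix())
yaw=np.radians(-80.5); T=R.from_matrix(np.array([[np.cos(yaw),np.sin(yaw),0],[np.sin(yaw),-np.cos(yaw),0],[0,0,-1]]))
for tcp in ([.516,-.212,.16],[.516,-.212,.24],[.45,-.222,.2],[.40,-.23,.2],[.40,-.23,.15]):
    tcp=np.array(tcp);cc=dict(c);cc['xyz']=tcp+T.apply(X);cc['attitude']=(T*M).as_rotvec()
    print(tcp,proj(cc,[.516,-.212,0]),proj(cc,[.6425,-.1907,.056]))
E
```

```text
cam in tool [-0.00229077 -0.06756242 -0.14903549] [[ 1.     0.     0.001]
 [-0.     0.969  0.245]
 [-0.001 -0.245  0.969]]
[ 0.516 -0.212  0.16 ] [253.60347923 185.06630007] [254.27936221  31.93757554]
[ 0.516 -0.212  0.24 ] [253.16056594 171.56013889] [253.54287284  53.23317589]
[ 0.45  -0.222  0.2  ] [254.40606825 117.27369848] [255.29439019 -45.29075262]
[ 0.4  -0.23  0.2 ] [254.87142798  67.48631947] [ 255.97173754 -121.24921969]
[ 0.4  -0.23  0.15] [255.4852906  58.9305253] [ 257.13791181 -181.30228838]
```

Emit:
carry_out([
  {"xyz": [5, -4, 2], "rot": [0, 0, -8]},
  {"xyz": [9, -8, 2.5], "rot": [0, 0, -16]},
  {"xyz": [13, -13, 2.5], "rot": [0, 0, -25]},
  {"xyz": [17, -18, 2.5], "rot": [0, 0, -33]},
  {"xyz": [21, -23, 2.5], "rot": [0, 0, -41]},
  {"xyz": [25, -28, 2.5], "rot": [0, 0, -49]},
  {"xyz": [29, -32, 2.5], "rot": [0, 0, -57]},
  {"xyz": [33, -37, 2.5], "rot": [0, 0, -65]},
  {"xyz": [37, -41, 2], "rot": [0, 0, -73]},
  {"xyz": [39, -43, 1.5], "rot": [0, 0, -81]},
])

```text
t: 1.15
tool_pos: [0.4955, 0.2082, 0.256]
orientation: [-3.135, 0.191, -0.001]
force: [-0.0, 1.0, -0.6]
opening: 0.0931
```

Emit:
carry_out([
  {"xyz": [0, 0, 0], "rot": [0, 0, -8]},
  {"xyz": [0, 0, 0], "rot": [0, 0, -16]},
  {"xyz": [0, 0, 0], "rot": [0, 0, -24]},
  {"xyz": [0, 0, 0], "rot": [0, 0, -32]},
  {"xyz": [0, 0, 0], "rot": [0, 0, -40]},
  {"xyz": [0, 0, 0], "rot": [0, 0, -48]},
  {"xyz": [0, 0, 0], "rot": [0, 0, -56]},
  {"xyz": [0, 0, 0], "rot": [0, 0, -64]},
  {"xyz": [0, 0, 0], "rot": [0, 0, -72]},
  {"xyz": [0, 0, 0], "rot": [0, 0, -74]},
])

```text
t: 2.15
tool_pos: [0.4943, 0.2099, 0.2555]
orientation: [2.39, -2.038, -0.001]
force: [0.2, -0.5, -0.3]
opening: 0.093
```

Emit:
carry_out([
  {"xyz": [3, -3, -0.5], "rot": [0, 0, 0]},
  {"xyz": [5.9, -6.2, -0.5], "rot": [0, 0, 0]},
  {"xyz": [5.9, -6.2, -0.5], "rot": [0, 0, 0]},
  {"xyz": [5.9, -6.2, -0.5], "rot": [0, 0, 0]},
])

```text
t: 2.55
tool_pos: [0.5535, 0.1473, 0.2502]
orientation: [2.393, -2.034, -0.002]
force: [0.0, 0.0, -0.1]
opening: 0.0929
```

```bash
cat > snap.py <<'E'
import sys
from plant import *
from h import *
import pickle
def snap(n):
    c=calibration('wrist'); s=read_state(); im=read_camera('wrist')
    cv2.imwrite(f'pics/{n}.png',im[...,::-1]); pickle.dump((c,s),open(f'pics/{n}.pkl','wb')); return c,s
if __name__=='__main__':
    c,s=snap(sys.argv[1]); Rm=R.from_rotvec(s['orientation']).as_matrix()
    print(s['t'],s['tool_pos'],'yaw',np.degrees(np.arctan2(Rm[1,0],Rm[0,0])),'z',Rm[:,2].round(4),s['q'].round(3),s['force'].round(2),s['wrist_torque'].round(3),s['opening'])
E
python3 snap.py w1
```

```text
2.55 [0.55354494 0.1472623  0.2502063 ] yaw -80.74115120096192 z [-1.4e-03  1.0e-04 -1.0e+00] [0.17  0.053 1.544 0.    1.546 1.58 ] [ 0.03  0.03 -0.11] [ 0.021  0.114 -0.023] 0.09291103423688227
```

View pics/w1.png

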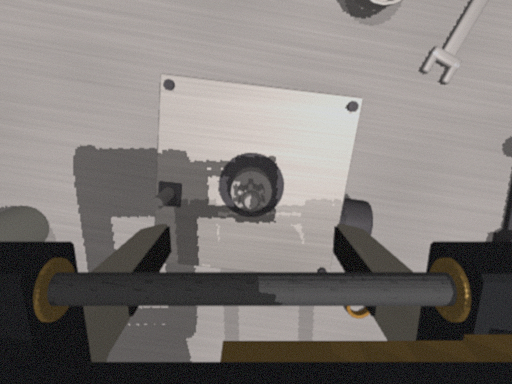

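```bash
python3 - <<'E'
from h import *
import pickle
c,s=pickle.load(open('pics/w1.pkl','rb'))
im=cv2.imread('pics/w1.png')
crop(im,210,145,85,80,9,'pics/w1c.png')
for z,n in ((.08,'base'),(.11,'seat'),(.136,'spl'),(.147,'tip')): print(n,proj(c,[.553,.148,z]))
E
```

```text
base [249.08509573 182.54273888]
seat [248.80125911 189.04808113]
spl [248.5061252  195.81234946]
tip [248.36410662 199.06731874]
```

View pics/w1c.png

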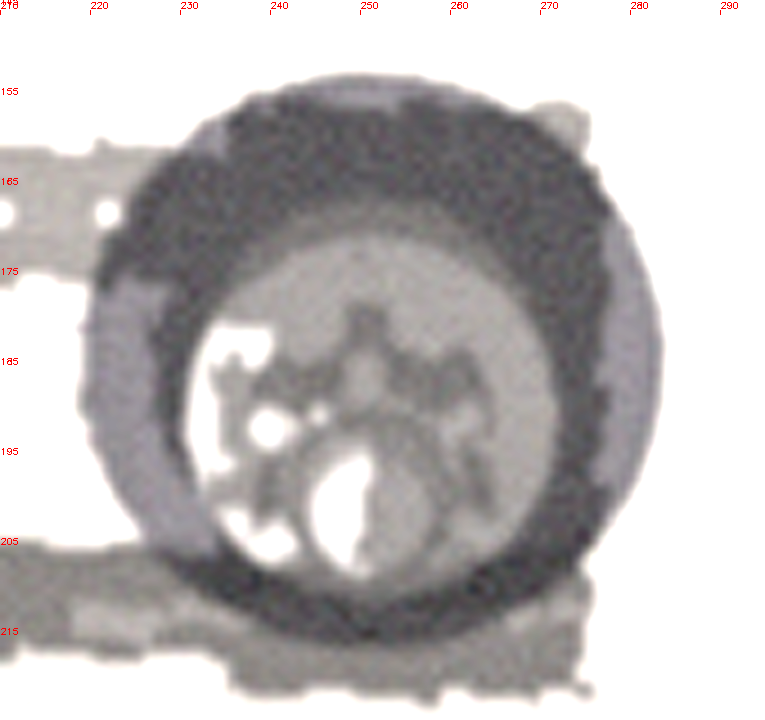

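```bash
python3 - <<'E'
from h import *
import pickle
c,s=pickle.load(open('pics/w1.pkl','rb'))
f=lambda x,y:(210+x/9,145+y/9)
A=back(c,*f(373,363),.11)
print('collar outer c (z?)',[back(c,*f(373,363),z)[:2] for z in (.08,.095,.11)],'shoulder inner', back(c,*f(372,415),.11),'tip',back(c,*f(371,510),.147))
pts=[(365,300),(478,360),(490,510),(255,515),(255,365)]
for z in (.11,.136):
  P=np.array([back(c,*f(*p),z)[:2] for p in pts]); 
  cen=(P[1]+P[4]+P[2]+P[3])/4
  print(z,cen,[(np.linalg.norm(p-cen).round(4),np.degrees(np.arctan2(*(p-cen)[::-1])).round(1)) for p in P])
px=[(169,85),(352,106.5)]
Q=[back(c,*p,.08) for p in px];print(Q, np.degrees(np.arctan2(*(Q[0]-Q[1])[:2][::-1]))-90)
E
```

```text
collar outer c (z?) [array([0.5504452 , 0.14507816]), array([0.55371692, 0.14558653]), array([0.55698864, 0.1460949 ])] shoulder inner [0.5513918  0.14528923 0.11      ] tip [0.55115432 0.14526925 0.147     ]
0.11 [0.54886268 0.14514754] [(np.float64(0.015), np.float64(11.1)), (np.float64(0.0143), np.float64(-44.2)), (np.float64(0.0152), np.float64(-112.3)), (np.float64(0.0149), np.float64(134.0)), (np.float64(0.0145), np.float64(66.0))]
0.136 [0.55526432 0.1461139 ] [(np.float64(0.0136), np.float64(11.1)), (np.float64(0.013), np.float64(-44.2)), (np.float64(0.0138), np.float64(-112.3)), (np.float64(0.0136), np.float64(134.0)), (np.float64(0.0132), np.float64(66.0))]
[array([0.63597555, 0.24018338, 0.08      ]), array([0.64504414, 0.05997998, 0.08      ])] 2.8809315918805964
```

Shaft picture: five splines are visible, with the empty place at the bottom of the image, hidden behind the pilot. So the arm's rotation is about 11° in world axes (8° of selector +x). Next I'll look at the lever from close up.

Emit:
carry_out([
  {"xyz": [0, -5, 0], "rot": [0, 0, 0]},
  {"xyz": [0, -10, 0], "rot": [0, 0, 0]},
  {"xyz": [-1, -15, 0], "rot": [0, 0, 0]},
  {"xyz": [-2, -20, -2], "rot": [0, 0, 0]},
  {"xyz": [-3, -24, -4], "rot": [0, 0, 0]},
  {"xyz": [-3.7, -28, -6], "rot": [0, 0, 0]},
  {"xyz": [-3.7, -32, -8], "rot": [0, 0, 0]},
  {"xyz": [-3.7, -36, -10], "rot": [0, 0, 0]},
  {"xyz": [-3.7, -36, -11], "rot": [0, 0, 0]},
  {"xyz": [-3.7, -36, -11], "rot": [0, 0, 0]},
])

```text
t: 3.6
tool_pos: [0.5151, -0.211, 0.1389]
orientation: [2.394, -2.033, -0.006]
force: [-0.3, 1.1, -0.1]
opening: 0.0926
```

Emit:
carry_out([
  {"xyz": [0, 0, 0], "rot": [0, 0, 0]},
  {"xyz": [0, 0, 0], "rot": [0, 0, 0]},
])

```text
t: 3.8
tool_pos: [0.5174, -0.2108, 0.1421]
orientation: [-2.397, 2.03, -0.002]
force: [0.1, 0.5, 0.4]
opening: 0.0929
```

```bash
python3 snap.py w2
```

```text
3.8 [ 0.51737098 -0.21078101  0.14214458] yaw -80.51679214260865 z [ 1.6e-03 -5.0e-04 -1.0e+00] [-0.479  0.081  1.714  0.     1.344  0.926] [0.09 0.47 0.37] [ 0.062  0.169 -0.017] 0.0929239534434845
```

View pics/w2.png

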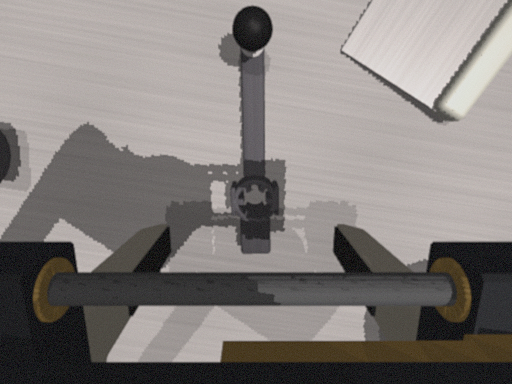

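```bash
python3 - <<'E'
from h import *
im=cv2.imread('pics/w2.png')
crop(im,215,150,80,105,7,'pics/w2c.png'); crop(im,225,0,60,80,7,'pics/w2k.png')
E
```

```text
(no output)
```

View pics/w2c.png

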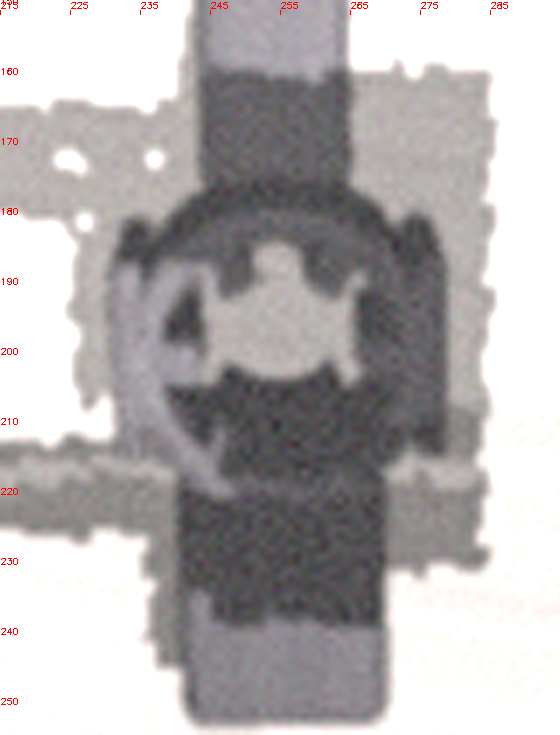

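View pics/w2k.png

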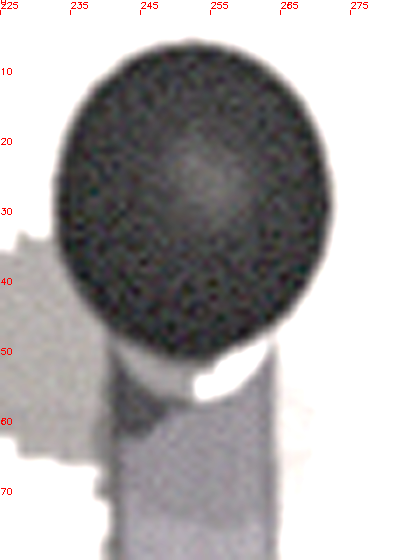

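```bash
cat > ov.py <<'E'
from h import *
import pickle,sys
c,s=pickle.load(open('pics/w2.pkl','rb'))
im=cv2.imread('pics/w2.png')
x,y,yaw=float(sys.argv[1]),float(sys.argv[2]),np.radians(float(sys.argv[3]))
Rz=np.array([[np.cos(yaw),-np.sin(yaw)],[np.sin(yaw),np.cos(yaw)]])
def W(p,z): 
    p=np.atleast_2d(p)@Rz.T+[x,y]; return [proj(c,[*q,z]) for q in p]
k=6;x0,y0=205,0
o=cv2.resize(im[y0:y0+256,x0:x0+100],None,fx=k,fy=k,interpolation=cv2.INTER_CUBIC);o=cv2.convertScaleAbs(o,alpha=1.6,beta=15)
def poly(p,z,col):
    q=((np.array(W(p,z))+.5-[x0,y0])*k).astype(int); cv2.polylines(o,[q.reshape(-1,1,2)],True,col,1)
a=np.linspace(0,2*np.pi,60);C=np.c_[np.cos(a),np.sin(a)]
poly(C*.02,.03,(0,0,255));poly(C*.0102,.03,(0,0,255));poly(C*.0102,0,(255,0,0))
for sg in(1,-1): poly([[-.013,sg*.021],[.013,sg*.021]],.03,(0,0,255));poly([[-.013,sg*.021],[.013,sg*.021]],.0,(255,0,0))
poly([[0,-.01],[.14,-.01],[.14,.01],[0,.01]],.01,(0,160,0));poly([[-.054,-.014],[0,-.014],[0,.014],[-.054,.014]],.022,(0,160,0))
q=(W([[.13,0]],.056)[0]+.5-[x0,y0])*k; cv2.circle(o,tuple(q.astype(int)),4,(0,255,255),-1)
cv2.imwrite(sys.argv[4],o[:,:][0:256*k]); 
cv2.imwrite(sys.argv[4],o[900:]) 
cv2.imwrite(sys.argv[4].replace('.png','k.png'),o[:520])
E
python3 - <<'E'
from h import *
import pickle
c,s=pickle.load(open('pics/w2.pkl','rb'))
K=back(c,252.6,28.2,.056);print('knob',K)
A1=back(c,254.3,170,.01);A2=back(c,252.9,71,.01);CW=back(c,256.1,245,.022);print(A1,A2,CW)
d=A2-A1;print(np.degrees(np.arctan2(d[1],d[0])));d=K-CW;yaw=np.arctan2(d[1],d[0]);print(np.degrees(yaw))
print('bore',K[:2]-.13*np.array([np.cos(yaw),np.sin(yaw)]), 'cw end',back(c,256,253,.022)+.054*np.array([np.cos(yaw),np.sin(yaw),0]))
E
```

```text
knob [ 0.64191351 -0.1926333   0.056     ]
[ 0.53753141 -0.21190033  0.01      ] [ 0.62090704 -0.19656231  0.01      ] [ 0.47027483 -0.22489963  0.022     ]
10.423746400706886
10.64676627846465
bore [ 0.51415148 -0.21665127] cw end [ 0.51539793 -0.21618681  0.022     ]
```

```bash
python3 ov.py 0.5145 -0.2163 10.5 pics/ov1.png
```

```text
(no output)
```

View pics/ov1.png

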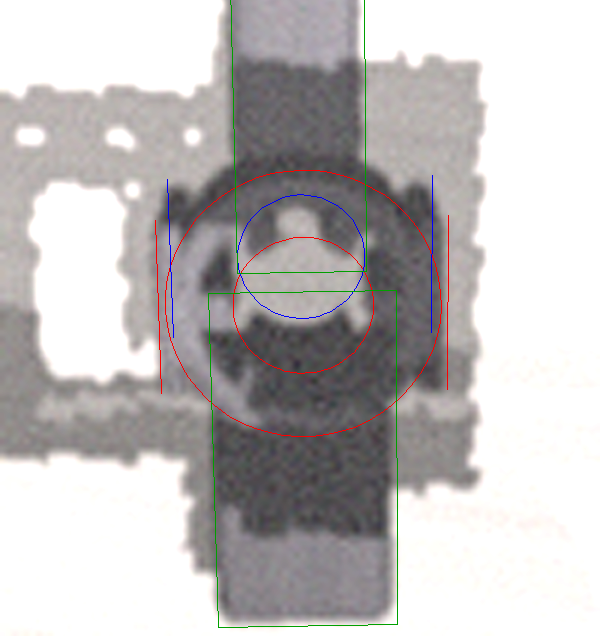

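View pics/ov1k.png

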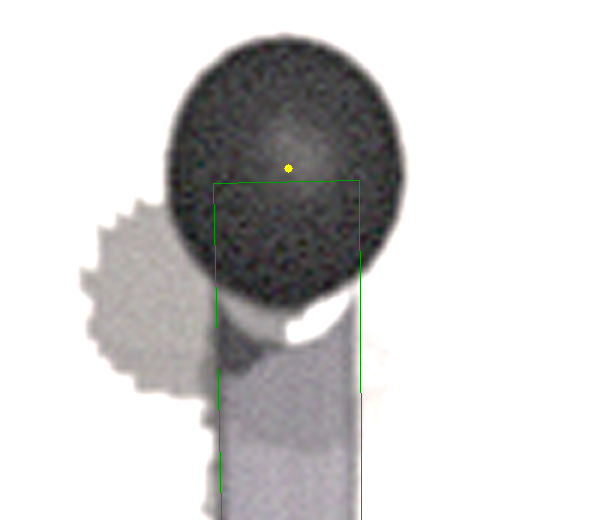

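```bash
python3 snap.py w3
```

```text
3.85 [ 0.51746444 -0.21090822  0.1422344 ] yaw -80.51610567179212 z [ 1.9e-03 -7.0e-04 -1.0e+00] [-0.479  0.081  1.714  0.     1.344  0.926] [-0.17  0.63  0.61] [-0.046  0.154  0.008] 0.0929010230065109
```

Emit:
carry_out([
  {"xyz": [-0.1, -0.4, -3], "rot": [0, 0, 1]},
  {"xyz": [-0.1, -0.4, -6], "rot": [0, 0, 1]},
  {"xyz": [-0.1, -0.4, -8.5], "rot": [0, 0, 1]},
  {"xyz": [-0.1, -0.4, -10], "rot": [0, 0, 1]},
  {"xyz": [-0.1, -0.4, -11], "rot": [0, 0, 1]},
  {"xyz": [-0.1, -0.4, -11], "rot": [0, 0, 1]},
  {"xyz": [-0.1, -0.4, -11], "rot": [0, 0, 1]},
  {"xyz": [-0.1, -0.4, -11], "rot": [0, 0, 1]},
])

```text
t: 4.7
tool_pos: [0.5166, -0.2166, 0.0324]
orientation: [-2.413, 2.011, -0.004]
force: [-0.0, 0.1, -0.0]
opening: 0.0932
```

Emit:
carry_out([
  {"xyz": [0, 0.2, -0.6], "rot": [0, 0, 0]},
  {"xyz": [0, 0.2, -1.1], "rot": [0, 0, 0]},
  {"xyz": [0, 0.2, -1.1], "rot": [0, 0, 0]},
  {"xyz": [0, 0.2, -1.1], "rot": [0, 0, 0]},
])

```text
t: 5.1
tool_pos: [0.5152, -0.2138, 0.0195]
orientation: [2.413, -2.011, -0.001]
force: [0.4, 0.1, 0.5]
opening: 0.093
```

Emit:
carry_out([
  {"xyz": [0, 0, 0], "rot": [0, 0, 0]},
  {"xyz": [0, 0, 0], "rot": [0, 0, 0]},
  {"xyz": [0, 0, 0], "rot": [0, 0, 0]},
  {"xyz": [0, 0, 0], "rot": [0, 0, 0]},
  {"xyz": [0, 0, 0], "rot": [0, 0, 0]},
  {"xyz": [0, 0, 0], "rot": [0, 0, 0]},
], grip=0.4, force=30)

```text
t: 5.7
tool_pos: [0.5155, -0.214, 0.0199]
orientation: [-2.413, 2.012, -0.0]
force: [0.4, -0.2, -0.4]
opening: 0.0495
```

```bash
python3 snap.py w4
```

```text
5.7 [ 0.51551156 -0.21401965  0.0199108 ] yaw -79.62917664092797 z [ 1.e-04 -0.e+00 -1.e+00] [-0.485  0.232  1.791 -0.     1.119  0.904] [ 0.42 -0.19 -0.39] [ 0.025  0.206 -0.014] 0.04947658601699034
```

Now I'll close gently onto the flats.

Emit:
carry_out([
  {"xyz": [0, 0, 0], "rot": [0, 0, 0]},
  {"xyz": [0, 0, 0], "rot": [0, 0, 0]},
  {"xyz": [0, 0, 0], "rot": [0, 0, 0]},
  {"xyz": [0, 0, 0], "rot": [0, 0, 0]},
], grip=0.2, force=30)

```text
t: 6.15
tool_pos: [0.5155, -0.214, 0.0199]
orientation: [-2.413, 2.012, 0.0]
force: [-0.1, 0.5, -0.1]
opening: 0.0417
```

```bash
python3 snap.py w5
```

```text
6.15 [ 0.51548544 -0.21400373  0.01988274] yaw -79.6297173768547 z [-0.  0. -1.] [-0.485  0.232  1.791  0.     1.119  0.904] [-0.14  0.46 -0.08] [0.029 0.175 0.008] 0.041701080082586946
```

View pics/w5.png

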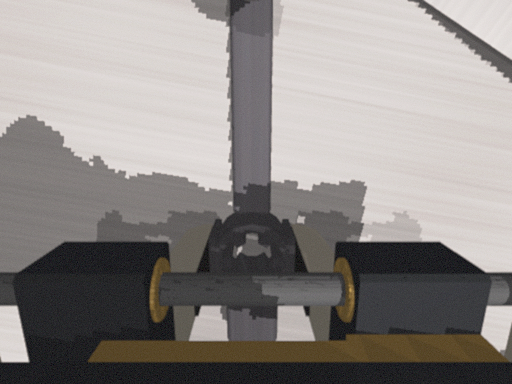

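Emit:
carry_out([
  {"xyz": [0, 0, 2], "rot": [0, 0, 0]},
  {"xyz": [0, 0, 5], "rot": [0, 0, 0]},
  {"xyz": [0, 0, 9], "rot": [0, 0, 0]},
  {"xyz": [0.4, 3, 13], "rot": [0, 0, 0]},
  {"xyz": [0.8, 6.5, 16], "rot": [0, 0, 0]},
  {"xyz": [1.2, 10.5, 18], "rot": [0, 0, 0]},
  {"xyz": [1.6, 14.5, 18], "rot": [0, 0, 0]},
  {"xyz": [2, 18.5, 18], "rot": [0, 0, 0]},
  {"xyz": [2.4, 22.5, 18], "rot": [0, 0, 0]},
  {"xyz": [2.8, 26, 18], "rot": [0, 0, 0]},
])

```text
t: 7.2
tool_pos: [0.5428, 0.048, 0.1991]
orientation: [2.413, -2.011, -0.002]
force: [0.7, -0.5, -3.2]
opening: 0.0418
```

Emit:
carry_out([
  {"xyz": [0.3, 4, 0], "rot": [0, 0, 0]},
  {"xyz": [0.6, 7, 0], "rot": [0, 0, 0]},
  {"xyz": [0.8, 10, 0], "rot": [0, 0, 0]},
  {"xyz": [0.8, 10, 0], "rot": [0, 0, 0]},
  {"xyz": [0.8, 10, 0], "rot": [0, 0, 0]},
  {"xyz": [0.8, 10, 0], "rot": [0, 0, 0]},
  {"xyz": [0.8, 10, 0], "rot": [0, 0, 0]},
])

```text
t: 7.9
tool_pos: [0.5514, 0.1449, 0.1996]
orientation: [2.411, -2.013, -0.0]
force: [0.3, -0.6, -3.9]
opening: 0.0418
```

```bash
python3 snap.py w6; python3 -c "
from plant import *
import cv2
from h import crop
for n in('side','top'):
    im=read_camera(n)[...,::-1].copy(); cv2.imwrite(f'pics/{n}6.png',im)
crop(cv2.imread('pics/side6.png'),200,90,120,110,6,'pics/s6c.png')
crop(cv2.imread('pics/top6.png'),140,110,100,110,6,'pics/t6c.png')
"
```

```text
7.9 [0.55138642 0.14487656 0.19961068] yaw -79.70530510865545 z [-5.e-04 -3.e-04 -1.e+00] [ 0.167  0.07   1.619 -0.     1.454  1.558] [ 0.3  -0.56 -3.95] [-0.022  0.166 -0.014] 0.041836742982292514
```

View pics/w6.png

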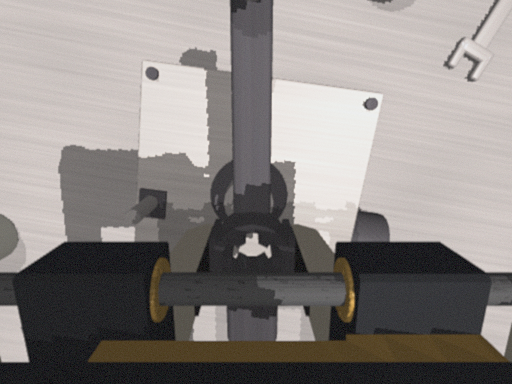

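View pics/s6c.png

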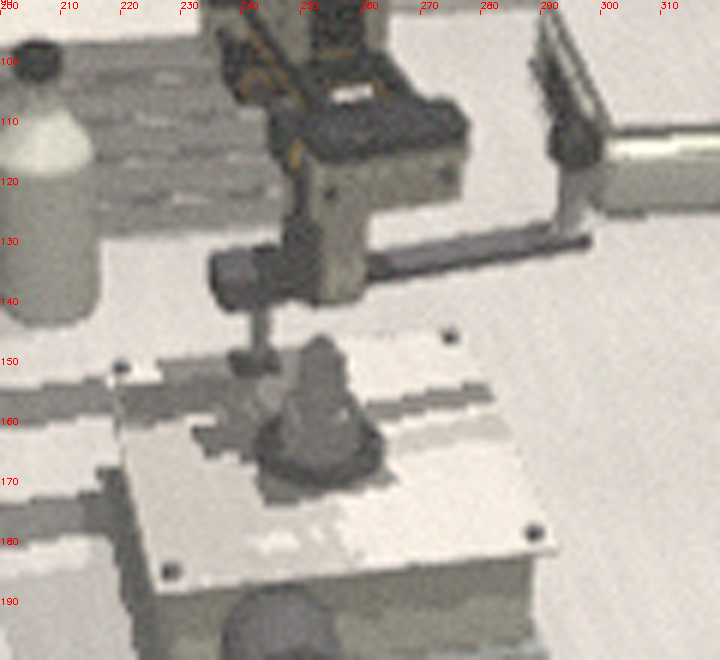

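```bash
python3 - <<'E'
from h import *
import pickle
c,s=pickle.load(open('pics/w6.pkl','rb'))
im=cv2.imread('pics/w6.png');crop(im,195,140,110,130,5,'pics/w6c.png')
Q=[back(c,*p,.08) for p in((152.2,72.8),(371.5,103.5))];print(Q)
yaw=np.radians(2.93);M=np.array([[np.cos(yaw),-np.sin(yaw)],[np.sin(yaw),np.cos(yaw)]])
print('sel',Q[0][:2]-M@[.09,.09],Q[1][:2]-M@[.09,-.09])
z=.1996-.02+.01
for u,v in((251.8,60),(251.7,120),(251.7,180)):print('arm',back(c,u,v,z))
print(s['tool_pos'])
E
```

```text
[array([0.63681123, 0.24032079, 0.08      ]), array([0.64551855, 0.05905509, 0.08      ])]
sel [0.55152931 0.14583802] [0.55103578 0.14433701]
arm [0.64311961 0.15944531 0.1896    ]
arm [0.61585444 0.15453173 0.1896    ]
arm [0.5859648  0.14909226 0.1896    ]
[0.55138642 0.14487656 0.19961068]
```

View pics/w6c.png

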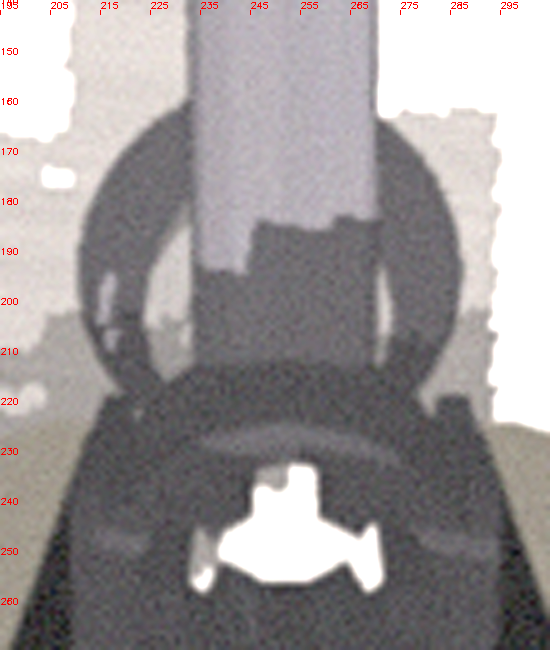

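```bash
python3 - <<'E'
from h import *
import pickle
c,s=pickle.load(open('pics/w6.pkl','rb'))
yaw=np.radians(10.3);d=np.array([np.cos(yaw),np.sin(yaw)])
t=s['tool_pos'][:2]
for z,v in((.2096,232.6),(.1796,232.6),(.1796,256),(.2096,256)):print(z,v,(back(c,252,v,z)[:2]-t)@d*1e3)
# hub front top edge (r=20)
print((back(c,252,140+360/5,.2096)[:2]-t)@d*1e3,(back(c,252,140+360/5,.1896)[:2]-t)@d*1e3, (back(c,252,140+425/5,.2096)[:2]-t)@d*1e3)
print('shaft in same',(np.array([.552,.1455])-t)@d*1e3)
E
```

```text
0.2096 232.6 13.326671720927619
0.1796 232.6 1.7674342125329217
0.1796 256 -12.916389817621065
0.2096 256 1.2491671028980693
23.572454811012694 17.340319691539456 17.147713357202402
shaft in same 0.7151640134723943
```

```bash
python3 - <<'E'
from h import *
from plant import calibration
import pickle
S=calibration('side');c,s=pickle.load(open('pics/w6.pkl','rb'))
t=s['tool_pos'];yaw=np.radians(10.3);d=np.array([np.cos(yaw),np.sin(yaw)]);n=np.array([-d[1],d[0]])
def P(a,b,h,o): return proj(S,[*(t[:2]+d*(a+o)+n*b),t[2]-.02+h]).round(1)
for o in(-.003,0,.003):
    print(o,'cw end r near',P(-.054,-.014,0,o),P(-.054,-.014,.022,o),'far',P(-.054,.014,.022,o),'arm end near',P(.14,-.01,0,o),P(.14,-.01,.01,o),'knob',P(.13,0,.056,o))
for y in(.1465,.1487):print('tip',proj(S,[.5536,y,.147]),'shoulder L,R',proj(S,[.5336,y,.11]),proj(S,[.5736,y,.11]))
im=cv2.imread('pics/side6.png');crop(im,230,105,75,60,10,'pics/s6d.png')
E
```

```text
-0.003 cw end r near [235.6 142.8] [235.5 136.1] far [232.7 131.3] arm end near [297.5 131.6] [297.8 128.7] knob [294.5 113.8]
0 cw end r near [236.6 142.6] [236.5 136. ] far [233.7 131.1] arm end near [298.4 131.5] [298.7 128.5] knob [295.4 113.6]
0.003 cw end r near [237.6 142.4] [237.5 135.8] far [234.7 131. ] arm end near [299.4 131.3] [299.6 128.4] knob [296.4 113.5]
tip [253.39879973 146.27143592] shoulder L,R [246.6614746  157.10300716] [259.75463255 156.17341274]
tip [253.29117963 145.87335472] shoulder L,R [246.56411099 156.69735731] [259.64098952 155.77031499]
```

View pics/s6d.png

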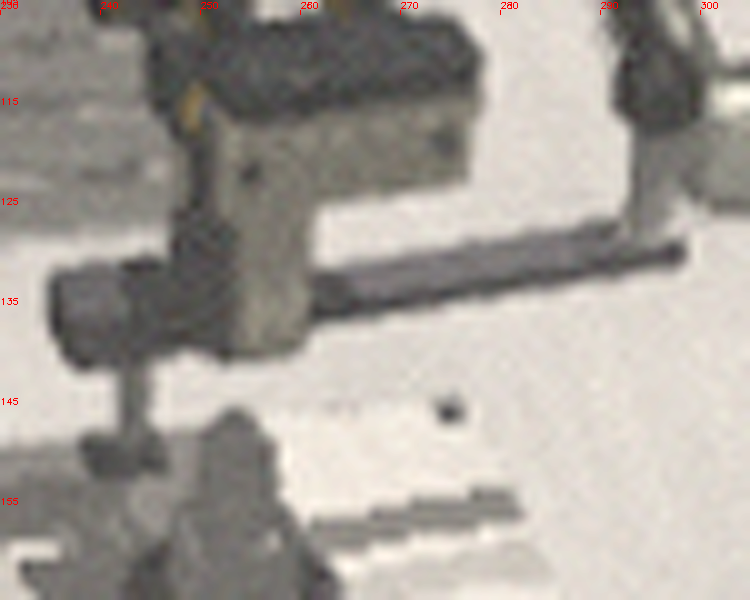

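Emit:
carry_out([
  {"xyz": [0.1, 0.25, -1], "rot": [0, 0, 0.5]},
  {"xyz": [0.1, 0.25, -2], "rot": [0, 0, 0.5]},
  {"xyz": [0.1, 0.25, -2.8], "rot": [0, 0, 0.5]},
  {"xyz": [0.1, 0.25, -3.2], "rot": [0, 0, 0.5]},
  {"xyz": [0.1, 0.25, -3.5], "rot": [0, 0, 0.5]},
  {"xyz": [0.1, 0.25, -3.5], "rot": [0, 0, 0.5]},
  {"xyz": [0.1, 0.25, -3.5], "rot": [0, 0, 0.5]},
])

```text
t: 8.75
tool_pos: [0.5527, 0.1485, 0.1651]
orientation: [-2.422, 2.001, -0.0]
force: [0.4, 1.0, -3.3]
opening: 0.0416
```

```bash
cat > st.py <<'E'
from plant import *
from h import *
s=read_state();Rm=R.from_rotvec(s['orientation']).as_matrix()
print(s['t'],s['tool_pos'].round(4),'arm yaw',np.degrees(np.arctan2(Rm[1,0],Rm[0,0])).round(2)+90,s['force'].round(2),s['wrist_torque'].round(3),s['opening'])
E
python3 st.py
```

```text
8.75 [0.5527 0.1485 0.1651] arm yaw 10.870000000000005 [ 0.41  1.04 -3.27] [-0.091  0.156 -0.017] 0.041631762784631855
```

Emit:
carry_out([
  {"xyz": [0, -0.1, -0.2], "rot": [0, 0, 0]},
  {"xyz": [0, -0.1, -0.4], "rot": [0, 0, 0]},
  {"xyz": [0, -0.1, -0.6], "rot": [0, 0, 0]},
  {"xyz": [0, -0.1, -0.6], "rot": [0, 0, 0]},
])

```text
t: 9.15
tool_pos: [0.5522, 0.1474, 0.1584]
orientation: [2.421, -2.001, -0.001]
force: [0.2, 0.7, -3.7]
opening: 0.0419
```

```bash
python3 st.py
```

```text
9.15 [0.5522 0.1474 0.1584] arm yaw 10.870000000000005 [ 0.19  0.68 -3.71] [-0.048  0.103  0.047] 0.04185376420012763
```

Emit:
carry_out([
  {"xyz": [0, 0, -0.1], "rot": [0, 0, 0]},
  {"xyz": [0, 0, -0.2], "rot": [0, 0, 0]},
  {"xyz": [0, 0, -0.3], "rot": [0, 0, 0]},
  {"xyz": [0, 0, -0.3], "rot": [0, 0, 0]},
])

```text
t: 9.55
tool_pos: [0.5524, 0.1475, 0.1557]
orientation: [2.422, -2.001, -0.0]
force: [0.4, -0.6, -4.4]
opening: 0.0417
```

```bash
python3 st.py
```

```text
9.55 [0.5524 0.1475 0.1557] arm yaw 10.870000000000005 [ 0.43 -0.59 -4.36] [ 0.014  0.224 -0.018] 0.04166634052172508
```

Emit:
carry_out([
  {"xyz": [0, 0, -0.1], "rot": [0, 0, 0]},
  {"xyz": [0, 0, -0.2], "rot": [0, 0, 0]},
  {"xyz": [0, 0, -0.2], "rot": [0, 0, 0]},
])

```text
t: 9.85
tool_pos: [0.5524, 0.1475, 0.1536]
orientation: [2.422, -2.001, -0.0]
force: [-0.4, -0.7, -4.0]
opening: 0.0418
```

```bash
python3 st.py
```

```text
9.85 [0.5524 0.1475 0.1536] arm yaw 10.870000000000005 [-0.38 -0.74 -4.  ] [-0.053  0.205  0.024] 0.04176436195511877
```

Emit:
carry_out([
  {"xyz": [0, 0, -0.1], "rot": [0, 0, 0]},
  {"xyz": [0, 0, -0.2], "rot": [0, 0, 0]},
  {"xyz": [0, 0, -0.3], "rot": [0, 0, 0]},
  {"xyz": [0, 0, -0.3], "rot": [0, 0, 0]},
])

```text
t: 10.25
tool_pos: [0.5524, 0.1475, 0.1506]
orientation: [2.422, -2.001, -0.0]
force: [-0.0, -0.0, -4.1]
opening: 0.0416
```

```bash
python3 st.py
```

```text
10.25 [0.5524 0.1475 0.1506] arm yaw 10.870000000000005 [-0.03 -0.04 -4.05] [-0.045  0.166  0.021] 0.04160008759086777
```

It has entered the splines without any contact force, so I'll continue down slowly.

Emit:
carry_out([
  {"xyz": [0, 0, -0.15], "rot": [0, 0, 0]},
  {"xyz": [0, 0, -0.3], "rot": [0, 0, 0]},
  {"xyz": [0, 0, -0.45], "rot": [0, 0, 0]},
  {"xyz": [0, 0, -0.6], "rot": [0, 0, 0]},
  {"xyz": [0, 0, -0.6], "rot": [0, 0, 0]},
])

```text
t: 10.75
tool_pos: [0.5523, 0.1475, 0.1445]
orientation: [2.422, -2.001, -0.0]
force: [-0.3, -0.2, -4.4]
opening: 0.0419
```

```bash
python3 st.py;python3 -c "
from plant import *
import cv2
from h import crop
im=read_camera('side')[...,::-1].copy(); cv2.imwrite('pics/side7.png',im)
crop(im,200,90,120,110,6,'pics/s7c.png')"
```

```text
10.75 [0.5523 0.1475 0.1445] arm yaw 10.870000000000005 [-0.31 -0.17 -4.37] [0.01  0.161 0.006] 0.04185999490958367
```

View pics/s7c.png

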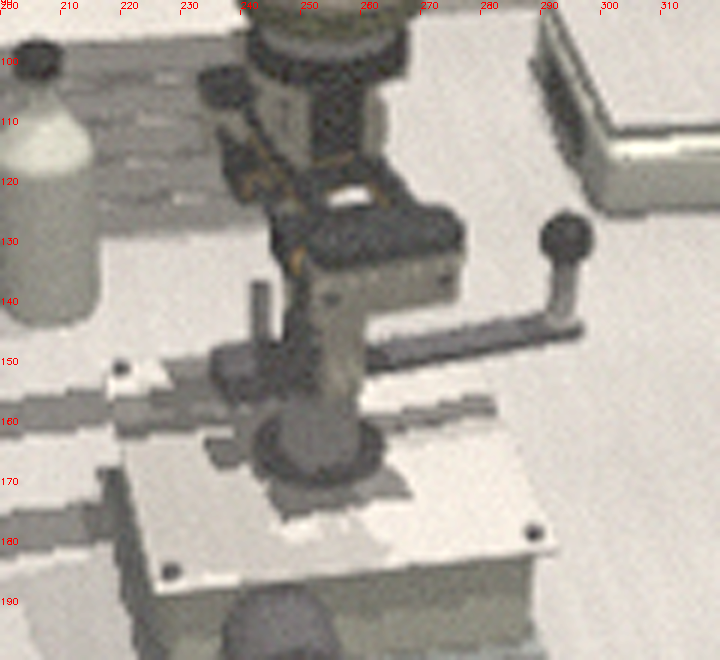

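Side view: the hub is on the shaft, between the fingers at (255,150). I'll go on to the shoulder.

Emit:
carry_out([
  {"xyz": [0, 0, -0.2], "rot": [0, 0, 0]},
  {"xyz": [0, 0, -0.4], "rot": [0, 0, 0]},
  {"xyz": [0, 0, -0.6], "rot": [0, 0, 0]},
  {"xyz": [0, 0, -0.8], "rot": [0, 0, 0]},
  {"xyz": [0, 0, -1.0], "rot": [0, 0, 0]},
  {"xyz": [0, 0, -1.15], "rot": [0, 0, 0]},
  {"xyz": [0, 0, -1.25], "rot": [0, 0, 0]},
  {"xyz": [0, 0, -1.25], "rot": [0, 0, 0]},
])

```text
t: 11.6
tool_pos: [0.5524, 0.1475, 0.1322]
orientation: [2.422, -2.001, -0.0]
force: [-0.7, 0.1, -3.8]
opening: 0.0419
```

```bash
python3 st.py
```

```text
11.6 [0.5524 0.1475 0.1322] arm yaw 10.870000000000005 [-0.71  0.06 -3.81] [-0.011  0.159  0.021] 0.04193500369010665
```

Emit:
carry_out([
  {"xyz": [0, 0, -0.1], "rot": [0, 0, 0]},
  {"xyz": [0, 0, -0.15], "rot": [0, 0, 0]},
  {"xyz": [0, 0, -0.2], "rot": [0, 0, 0]},
  {"xyz": [0, 0, -0.2], "rot": [0, 0, 0]},
])

```text
t: 12.0
tool_pos: [0.5524, 0.1475, 0.1303]
orientation: [2.422, -2.001, -0.0]
force: [0.2, -0.7, -3.4]
opening: 0.0419
```

```bash
python3 st.py
```

```text
12.0 [0.5524 0.1475 0.1303] arm yaw 10.870000000000005 [ 0.2  -0.67 -3.44] [-0.034  0.118  0.013] 0.04194337528364643
```

Emit:
carry_out([
  {"xyz": [0, 0, -0.05], "rot": [0, 0, 0]},
  {"xyz": [0, 0, -0.05], "rot": [0, 0, 0]},
])

```text
t: 12.2
tool_pos: [0.5525, 0.1475, 0.1299]
orientation: [-2.422, 2.001, -0.0]
force: [-0.8, 0.4, -3.8]
opening: 0.0415
```

Emit:
carry_out([
  {"xyz": [0, 0, -0.03], "rot": [0, 0, 0]},
  {"xyz": [0, 0, -0.03], "rot": [0, 0, 0]},
])

```text
t: 12.4
tool_pos: [0.5525, 0.1475, 0.1298]
orientation: [-2.422, 2.001, -0.0]
force: [-1.5, -0.3, -0.7]
opening: 0.0419
```

Emit:
carry_out([
  {"xyz": [0, 0, -0.03], "rot": [0, 0, 0]},
  {"xyz": [0, 0, -0.03], "rot": [0, 0, 0]},
])

```text
t: 12.6
tool_pos: [0.5526, 0.1475, 0.1298]
orientation: [-2.422, 2.001, -0.0]
force: [-3.4, -1.1, 3.5]
opening: 0.0419
```

Contact is at z = 0.1298, where it's expected, so the hub is on the shoulder. I'll ease the press and then swing in stages, watching the forces.

Emit:
carry_out([
  {"xyz": [0, 0, 0.04], "rot": [0, 0, 0]},
  {"xyz": [0, 0, 0.04], "rot": [0, 0, 2]},
  {"xyz": [0, 0, 0.04], "rot": [0, 0, 5]},
  {"xyz": [0, 0, 0.04], "rot": [0, 0, 8]},
  {"xyz": [0, 0, 0.04], "rot": [0, 0, 11]},
  {"xyz": [0, 0, 0.04], "rot": [0, 0, 14]},
  {"xyz": [0, 0, 0.04], "rot": [0, 0, 14]},
])

```text
t: 13.3
tool_pos: [0.5528, 0.1479, 0.1299]
orientation: [-2.647, 1.689, -0.0]
force: [-0.8, 2.4, 1.2]
opening: 0.042
```

```bash
python3 st.py
```

```text
13.3 [0.5528 0.1479 0.1299] arm yaw 24.909999999999997 [-0.79  2.41  1.18] [ 0.404  0.348 -0.17 ] 0.04204224062996507
```

Emit:
carry_out([
  {"xyz": [0, 0, 0], "rot": [0, 0, 4]},
  {"xyz": [0, 0, 0], "rot": [0, 0, 8]},
  {"xyz": [0, 0, 0], "rot": [0, 0, 12]},
  {"xyz": [0, 0, 0], "rot": [0, 0, 16]},
  {"xyz": [0, 0, 0], "rot": [0, 0, 20]},
  {"xyz": [0, 0, 0], "rot": [0, 0, 20]},
])

```text
t: 13.9
tool_pos: [0.5526, 0.1483, 0.1299]
orientation: [-2.9, 1.205, 0.0]
force: [-1.1, 5.6, 1.6]
opening: 0.042
```

```bash
python3 st.py
```

```text
13.9 [0.5526 0.1483 0.1299] arm yaw 44.86 [-1.09  5.63  1.62] [ 0.822  0.378 -0.196] 0.04197456859604374
```

Emit:
carry_out([
  {"xyz": [0, 0.08, 0.01], "rot": [0, 0, 4]},
  {"xyz": [0, 0.08, 0.01], "rot": [0, 0, 8]},
  {"xyz": [0, 0.08, 0.01], "rot": [0, 0, 12]},
  {"xyz": [0, 0.08, 0.01], "rot": [0, 0, 16]},
  {"xyz": [0, 0.08, 0.01], "rot": [0, 0, 20]},
  {"xyz": [0, 0.08, 0.01], "rot": [0, 0, 20]},
])

```text
t: 14.5
tool_pos: [0.5523, 0.1486, 0.1299]
orientation: [-3.065, 0.686, 0.001]
force: [-3.7, 4.6, 2.1]
opening: 0.0419
```

```bash
python3 st.py
```

```text
14.5 [0.5523 0.1486 0.1299] arm yaw 64.78 [-3.71  4.63  2.12] [ 0.518  0.638 -0.165] 0.04192361471916903
```

Emit:
carry_out([
  {"xyz": [-0.05, 0.05, 0], "rot": [0, 0, 4]},
  {"xyz": [-0.05, 0.05, 0], "rot": [0, 0, 8]},
  {"xyz": [-0.05, 0.05, 0], "rot": [0, 0, 12]},
  {"xyz": [-0.05, 0.05, 0], "rot": [0, 0, 16]},
  {"xyz": [-0.05, 0.05, 0], "rot": [0, 0, 20]},
  {"xyz": [-0.05, 0.05, 0], "rot": [0, 0, 23]},
  {"xyz": [-0.05, 0.05, 0], "rot": [0, 0, 23]},
])

```text
t: 15.2
tool_pos: [0.5519, 0.1489, 0.1298]
orientation: [-3.141, 0.063, 0.0]
force: [-3.9, 2.5, 2.7]
opening: 0.0417
```

```bash
python3 snap.py w8; python3 st.py; python3 -c "
from plant import *
import cv2
from h import crop
im=read_camera('top')[...,::-1].copy(); cv2.imwrite('pics/top8.png',im)
crop(im,120,130,120,90,6,'pics/t8c.png')"
```

```text
15.2 [0.55185427 0.14889893 0.12984499] yaw -2.289463915307241 z [-2.e-04  1.e-04 -1.e+00] [0.174 0.129 1.687 0.    1.326 0.214] [-3.9   2.49  2.75] [ 0.362  0.684 -0.202] 0.04166892288454959
15.25 [0.5519 0.1489 0.1299] arm yaw 87.64 [-4.23  3.3   2.74] [ 0.433  0.758 -0.15 ] 0.04174309185416518
```

View pics/w8.png

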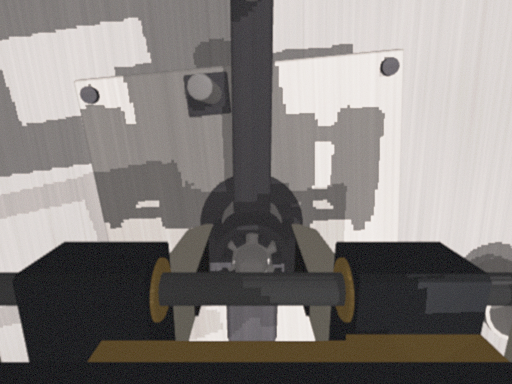

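View pics/t8c.png

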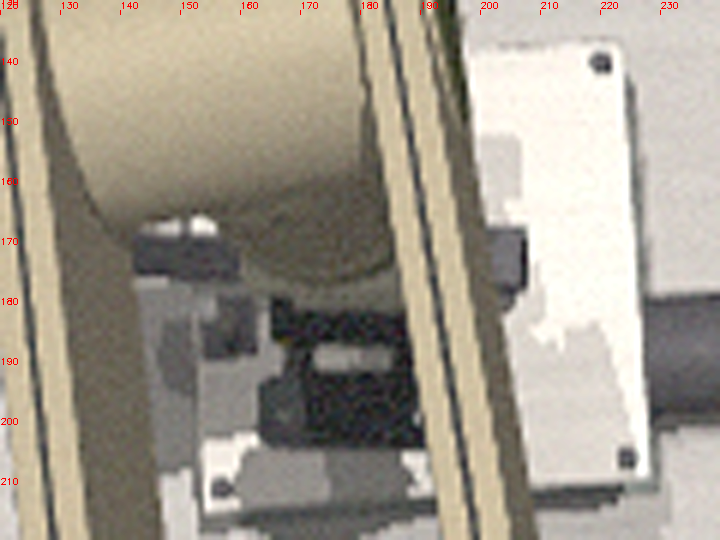

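Wrist view: the pin's edge at (223,90) is still clear of the arm's edge at (233,90), so about 5° remains. I'll approach slowly.

Emit:
carry_out([
  {"xyz": [-0.02, 0, 0], "rot": [0, 0, 1.5]},
  {"xyz": [-0.02, 0, 0], "rot": [0, 0, 3]},
  {"xyz": [-0.02, 0, 0], "rot": [0, 0, 4]},
  {"xyz": [-0.02, 0, 0], "rot": [0, 0, 4]},
])

```text
t: 15.7
tool_pos: [0.5517, 0.1489, 0.1298]
orientation: [-3.141, -0.053, 0.0]
force: [-3.0, 3.5, 3.2]
opening: 0.0415
```

```bash
python3 st.py
```

```text
15.7 [0.5517 0.1489 0.1298] arm yaw 91.93 [-3.    3.46  3.22] [ 0.569  0.708 -0.218] 0.04150573575491736
```

Emit:
carry_out([
  {"xyz": [0, 0, 0], "rot": [0, 0, 1]},
  {"xyz": [0, 0, 0], "rot": [0, 0, 1]},
])

```text
t: 15.9
tool_pos: [0.5518, 0.1489, 0.1299]
orientation: [-3.14, -0.08, 0.0]
force: [-4.3, 3.3, 3.2]
opening: 0.0419
```

```bash
python3 st.py
```

```text
15.9 [0.5518 0.1489 0.1299] arm yaw 92.93 [-4.29  3.34  3.23] [ 0.486  0.728 -0.188] 0.04193040225264641
```

Emit:
carry_out([
  {"xyz": [0, 0, 0], "rot": [0, 0, 1]},
  {"xyz": [0, 0, 0], "rot": [0, 0, 1]},
])

```text
t: 16.1
tool_pos: [0.5517, 0.1489, 0.1299]
orientation: [-3.14, -0.107, 0.0]
force: [-3.5, 3.2, 2.8]
opening: 0.0418
```

```bash
python3 st.py
```

```text
16.1 [0.5517 0.1489 0.1299] arm yaw 93.91 [-3.46  3.15  2.77] [ 0.57   0.797 -0.388] 0.0417742246155447
```

Emit:
carry_out([
  {"xyz": [0, 0, 0], "rot": [0, 0, 0.6]},
  {"xyz": [0, 0, 0], "rot": [0, 0, 0.6]},
])

```text
t: 16.3
tool_pos: [0.5517, 0.1489, 0.1298]
orientation: [-3.139, -0.123, 0.0]
force: [-4.2, 4.1, 4.9]
opening: 0.0421
```

```bash
python3 st.py; python3 snap.py w9
```

```text
16.3 [0.5517 0.1489 0.1298] arm yaw 94.49 [-4.16  4.1   4.94] [ 0.557  0.757 -0.551] 0.04208321023648424
16.3 [0.55170731 0.1489242  0.12981473] yaw 4.48841507189497 z [-2.e-04  3.e-04 -1.e+00] [0.174 0.128 1.687 0.    1.326 0.095] [-4.16  4.1   4.94] [ 0.557  0.757 -0.551] 0.04208321023648424
```

View pics/w9.png

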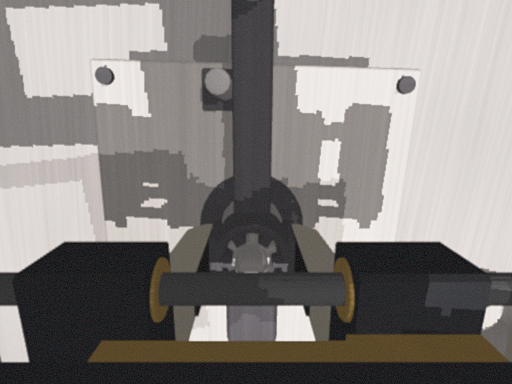

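Torque rises from -0.19 to -0.55 N m past 93°, so the arm is pressing the pin, and the picture shows it touching. I'll ease most of the press off and let go.

Emit:
carry_out([
  {"xyz": [-0.03, 0.03, 0.04], "rot": [0, 0, -0.4]},
  {"xyz": [-0.03, 0.03, 0.04], "rot": [0, 0, -0.8]},
  {"xyz": [-0.03, 0.03, 0.04], "rot": [0, 0, -0.8]},
])

```text
t: 16.65
tool_pos: [0.5517, 0.1489, 0.1299]
orientation: [3.14, 0.1, 0.001]
force: [0.7, 2.4, -3.0]
opening: 0.0414
```

```bash
python3 st.py
```

```text
16.65 [0.5517 0.1489 0.1299] arm yaw 93.65 [ 0.67  2.44 -3.02] [ 0.315 -0.106 -0.23 ] 0.04138119764089527
```

Emit:
carry_out([
  {"xyz": [0, 0, 0], "rot": [0, 0, 0]},
  {"xyz": [0, 0, 0], "rot": [0, 0, 0]},
  {"xyz": [0, 0, 0], "rot": [0, 0, 0]},
  {"xyz": [0, 0, 0], "rot": [0, 0, 0]},
  {"xyz": [0, 0, 0], "rot": [0, 0, 0]},
], grip=0.65)

```text
t: 17.15
tool_pos: [0.5515, 0.149, 0.1302]
orientation: [3.14, 0.101, 0.0]
force: [-0.3, 0.1, -0.5]
opening: 0.0603
```

```bash
python3 st.py; python3 snap.py w10
```

```text
17.15 [0.5515 0.149  0.1302] arm yaw 93.67 [-0.32  0.06 -0.46] [-0.076  0.062 -0.011] 0.060312049688495246
17.15 [0.55154194 0.14900338 0.13024982] yaw 3.6699767112056403 z [ 1.e-04 -1.e-04 -1.e+00] [ 0.174  0.127  1.688 -0.     1.327  0.11 ] [-0.32  0.06 -0.46] [-0.076  0.062 -0.011] 0.060312049688495246
```

View pics/w10.png

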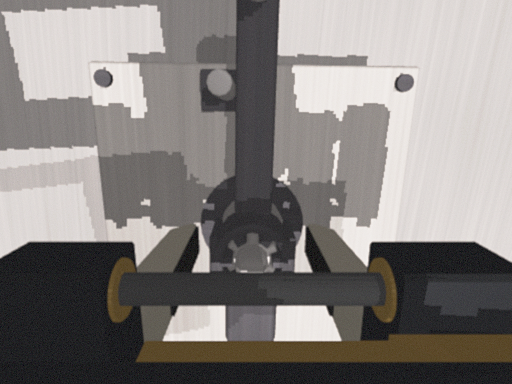

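The arm seems to have moved back slightly on release. I'll lift clear and check the gap.

Emit:
carry_out([
  {"xyz": [0, 0, 1], "rot": [0, 0, 0]},
  {"xyz": [0, 0, 3], "rot": [0, 0, 0]},
  {"xyz": [0, 0, 6], "rot": [0, 0, 0]},
  {"xyz": [0, 0, 9], "rot": [0, 0, 0]},
  {"xyz": [0, 1, 10], "rot": [0, 0, 0]},
  {"xyz": [0, 1, 10], "rot": [0, 0, 0]},
  {"xyz": [0, 1, 10], "rot": [0, 0, 0]},
])

```text
t: 17.9
tool_pos: [0.551, 0.1595, 0.229]
orientation: [3.14, 0.102, -0.002]
force: [-0.2, 0.9, -0.2]
opening: 0.0603
```

```bash
python3 snap.py w11; python3 -c "
from h import *
im=cv2.imread('pics/w11.png');crop(im,180,60,130,130,6,'pics/w11c.png')"
```

```text
17.9 [0.5510129  0.15946563 0.22900654] yaw 3.716562209867415 z [-1.2e-03 -3.0e-04 -1.0e+00] [ 0.192  0.064  1.571 -0.     1.508  0.127] [-0.22  0.9  -0.16] [-0.111  0.074 -0.007] 0.06034312237182856
```

View pics/w11.png

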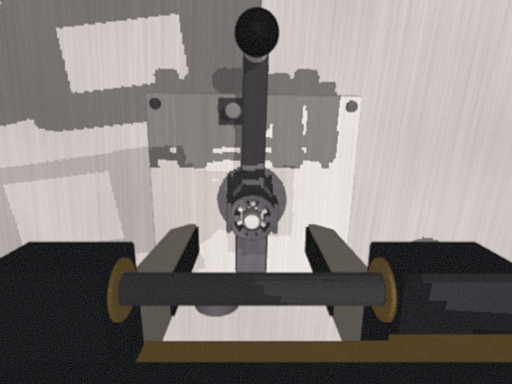

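View pics/w11c.png

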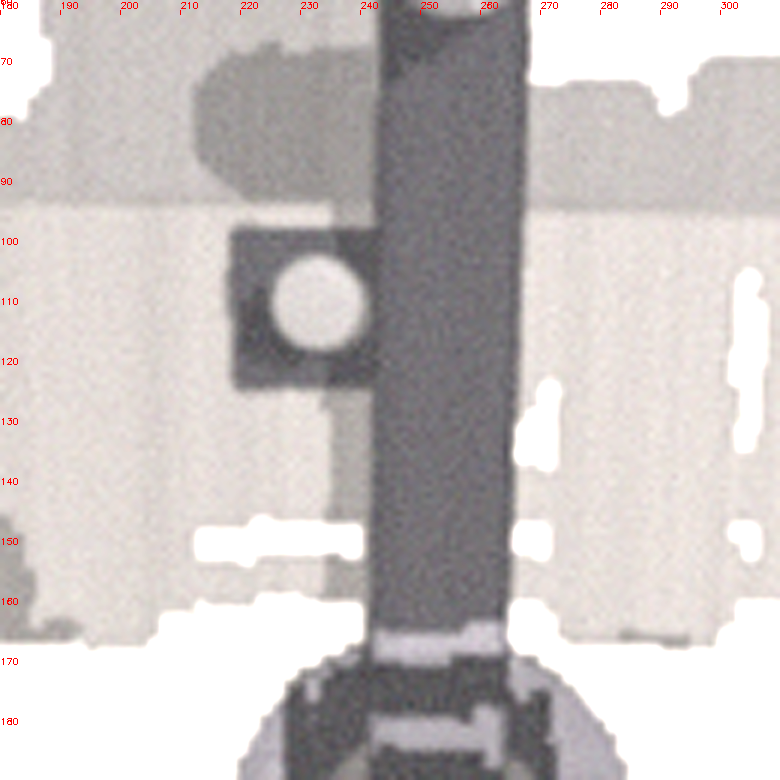

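The lever sprang back a little when released, leaving about a 1.5 mm gap between the pin (right edge about 241) and the arm (left edge 243). I'll close the fingers, nudge the arm softly onto the pin from the +x side, and retreat slowly so it stays touching.

Emit:
carry_out([
  {"xyz": [2, 3, 0], "rot": [0, 0, 0]},
  {"xyz": [4.5, 6.6, 0], "rot": [0, 0, 0]},
  {"xyz": [4.5, 6.6, 0], "rot": [0, 0, 0]},
  {"xyz": [4.5, 6.6, 0], "rot": [0, 0, 0]},
  {"xyz": [4.5, 6.6, -2], "rot": [0, 0, 0]},
  {"xyz": [4.5, 6.6, -4], "rot": [0, 0, 0]},
  {"xyz": [4.5, 6.6, -5], "rot": [0, 0, 0]},
  {"xyz": [4.5, 6.6, -5], "rot": [0, 0, 0]},
  {"xyz": [4.5, 6.6, -5], "rot": [0, 0, 0]},
], grip=0, force=10)

```text
t: 18.85
tool_pos: [0.5964, 0.2246, 0.1807]
orientation: [3.14, 0.1, 0.0]
force: [-0.0, 0.4, 0.9]
opening: 0.0003
```

```bash
python3 snap.py w12; python3 st.py
```

```text
18.85 [0.59641674 0.2246175  0.18073822] yaw 3.642928656890266 z [ 2.e-04 -0.e+00 -1.e+00] [ 0.28   0.259  1.443 -0.     1.439  0.216] [-0.    0.38  0.87] [-0.084  0.044 -0.021] 0.00034982668963061143
18.9 [0.5969 0.2249 0.1814] arm yaw 93.65 [-0.42 -0.18  1.34] [-0.06   0.045 -0.013] 0.0009059982989787036
```

View pics/w12.png

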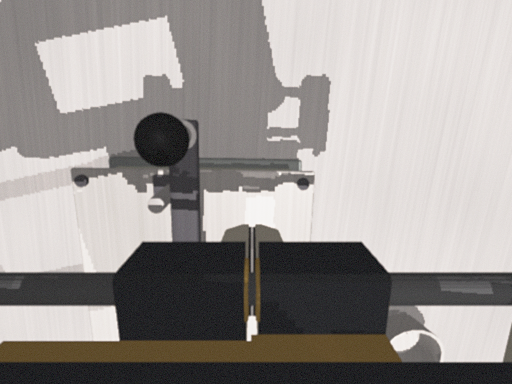

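Emit:
carry_out([
  {"xyz": [0, 0, -1.5], "rot": [0, 0, 0]},
  {"xyz": [0, 0, -3], "rot": [0, 0, 0]},
  {"xyz": [0, 0, -4.2], "rot": [0, 0, 0]},
  {"xyz": [0, 0, -4.8], "rot": [0, 0, 0]},
  {"xyz": [0, 0, -4.8], "rot": [0, 0, 0]},
  {"xyz": [-0.5, 0, -4.8], "rot": [0, 0, 0]},
  {"xyz": [-0.8, 0, -4.8], "rot": [0, 0, 0]},
  {"xyz": [-0.8, 0, -4.8], "rot": [0, 0, 0]},
])

```text
t: 19.7
tool_pos: [0.5884, 0.2253, 0.133]
orientation: [-3.14, -0.101, -0.002]
force: [-0.2, 1.2, 0.4]
opening: 0.0006
```

```bash
python3 snap.py w13; python3 st.py
```

```text
19.7 [0.58842302 0.22532063 0.13296889] yaw 3.6859064139561517 z [ 1.e-03  3.e-04 -1.e+00] [0.284 0.276 1.513 0.    1.352 0.22 ] [-0.24  1.16  0.43] [-0.087  0.084 -0.018] 0.000636372492061774
19.75 [0.5886 0.2253 0.133 ] arm yaw 93.68 [-0.35 -0.8  -0.06] [-0.067  0.115  0.014] 0.0004943825733434505
```

View pics/w13.png

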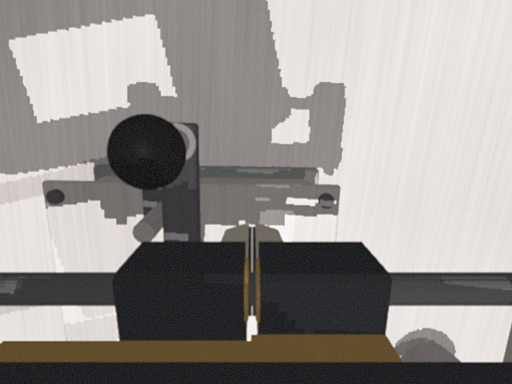

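Emit:
carry_out([
  {"xyz": [-0.3, 0, 0], "rot": [0, 0, 0]},
  {"xyz": [-0.6, 0, 0], "rot": [0, 0, 0]},
  {"xyz": [-0.8, 0, 0], "rot": [0, 0, 0]},
  {"xyz": [-0.9, 0, 0], "rot": [0, 0, 0]},
  {"xyz": [-0.9, 0, 0], "rot": [0, 0, 0]},
])

```text
t: 20.25
tool_pos: [0.5793, 0.2251, 0.1322]
orientation: [-3.14, -0.101, -0.0]
force: [0.1, -0.3, 0.5]
opening: 0.0004
```

Emit:
carry_out([
  {"xyz": [-0.05, 0, 0], "rot": [0, 0, 0]},
  {"xyz": [-0.1, 0, 0], "rot": [0, 0, 0]},
  {"xyz": [-0.1, 0, 0], "rot": [0, 0, 0]},
])

```text
t: 20.55
tool_pos: [0.5785, 0.2251, 0.1321]
orientation: [3.14, 0.101, -0.0]
force: [0.6, -0.5, -0.5]
opening: 0.0003
```

Emit:
carry_out([
  {"xyz": [-0.05, 0, 0], "rot": [0, 0, 0]},
  {"xyz": [-0.1, 0, 0], "rot": [0, 0, 0]},
  {"xyz": [-0.1, 0, 0], "rot": [0, 0, 0]},
])

```text
t: 20.85
tool_pos: [0.5774, 0.2251, 0.1322]
orientation: [3.14, 0.101, -0.0]
force: [-0.9, 0.3, 0.2]
opening: 0.0004
```

Emit:
carry_out([
  {"xyz": [-0.05, 0, 0], "rot": [0, 0, 0]},
  {"xyz": [-0.1, 0, 0], "rot": [0, 0, 0]},
  {"xyz": [-0.1, 0, 0], "rot": [0, 0, 0]},
])

```text
t: 21.15
tool_pos: [0.5764, 0.2251, 0.1322]
orientation: [3.14, 0.101, -0.0]
force: [-0.8, 1.0, -0.2]
opening: 0.0006
```

Emit:
carry_out([
  {"xyz": [-0.05, 0, 0], "rot": [0, 0, 0]},
  {"xyz": [-0.1, 0, 0], "rot": [0, 0, 0]},
  {"xyz": [-0.1, 0, 0], "rot": [0, 0, 0]},
])

```text
t: 21.45
tool_pos: [0.5754, 0.2251, 0.1322]
orientation: [3.14, 0.101, -0.0]
force: [0.2, 0.6, 0.7]
opening: -0.0
```

```bash
python3 snap.py w14
```

```text
21.45 [0.5754016  0.22510627 0.13215803] yaw 3.674510928539289 z [-1.e-04 -0.e+00 -1.e+00] [0.29  0.246 1.549 0.    1.346 0.226] [0.16 0.59 0.71] [-0.059  0.018 -0.016] -3.8574684996356173e-05
```

View pics/w14.png

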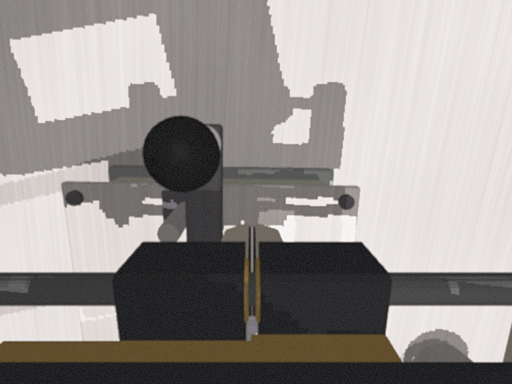

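Emit:
carry_out([
  {"xyz": [-0.05, 0, 0], "rot": [0, 0, 0]},
  {"xyz": [-0.1, 0, 0], "rot": [0, 0, 0]},
  {"xyz": [-0.1, 0, 0], "rot": [0, 0, 0]},
])

```text
t: 21.8
tool_pos: [0.5744, 0.2251, 0.1321]
orientation: [3.14, 0.101, -0.0]
force: [0.5, -0.8, -0.2]
opening: 0.0002
```

Emit:
carry_out([
  {"xyz": [-0.05, 0, 0], "rot": [0, 0, 0]},
  {"xyz": [-0.1, 0, 0], "rot": [0, 0, 0]},
  {"xyz": [-0.1, 0, 0], "rot": [0, 0, 0]},
])

```text
t: 22.1
tool_pos: [0.5734, 0.2251, 0.1322]
orientation: [-3.14, -0.101, 0.0]
force: [-0.7, 0.2, -0.3]
opening: 0.0008
```

Emit:
carry_out([
  {"xyz": [-0.05, 0, 0], "rot": [0, 0, 0]},
  {"xyz": [-0.1, 0, 0], "rot": [0, 0, 0]},
  {"xyz": [-0.1, 0, 0], "rot": [0, 0, 0]},
])

```text
t: 22.4
tool_pos: [0.5724, 0.2251, 0.1322]
orientation: [3.14, 0.101, -0.0]
force: [-0.2, -0.5, -0.2]
opening: 0.0003
```

Emit:
carry_out([
  {"xyz": [-0.05, 0, 0], "rot": [0, 0, 0]},
  {"xyz": [-0.1, 0, 0], "rot": [0, 0, 0]},
  {"xyz": [-0.1, 0, 0], "rot": [0, 0, 0]},
])

```text
t: 22.7
tool_pos: [0.5714, 0.2251, 0.1322]
orientation: [-3.14, -0.101, 0.0]
force: [0.0, 0.5, -0.1]
opening: 0.0007
```

```bash
python3 snap.py w15; python3 -c "
from h import *
im=cv2.imread('pics/w15.png');crop(im,130,90,130,160,5,'pics/w15c.png')"
```

```text
22.7 [0.57141575 0.22509971 0.13216367] yaw 3.670769204948667 z [-1.e-04  0.e+00 -1.e+00] [0.292 0.237 1.56  0.    1.344 0.228] [ 0.    0.51 -0.14] [-0.093  0.092  0.045] 0.0007133810792025391
```

View pics/w15c.png

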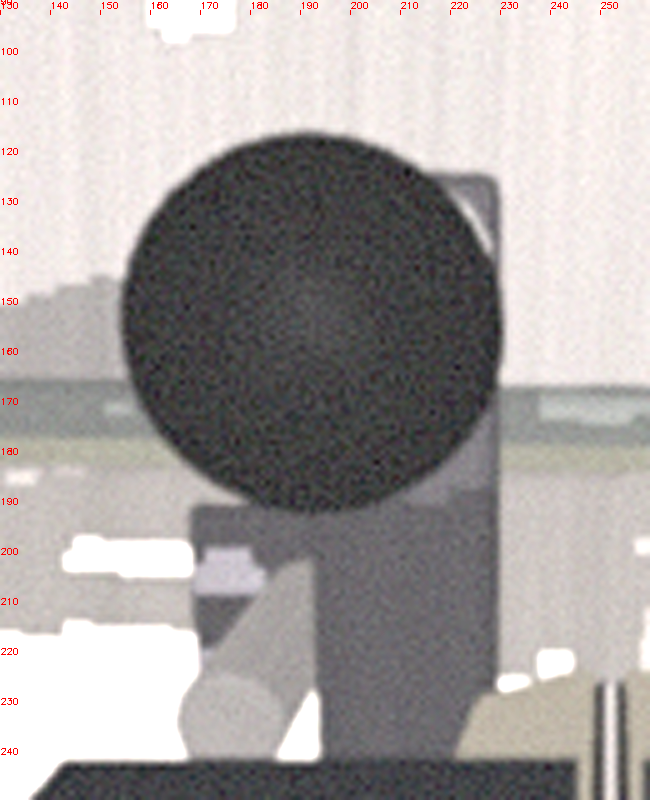

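Emit:
carry_out([
  {"xyz": [-0.1, 0, 0], "rot": [0, 0, 0]},
  {"xyz": [-0.2, 0, 0], "rot": [0, 0, 0]},
  {"xyz": [-0.2, 0, 0], "rot": [0, 0, 0]},
])

```text
t: 23.05
tool_pos: [0.5693, 0.2251, 0.1321]
orientation: [3.14, 0.101, -0.0]
force: [-0.4, -0.2, -0.6]
opening: 0.0007
```

Emit:
carry_out([
  {"xyz": [-0.05, 0, 0], "rot": [0, 0, 0]},
  {"xyz": [-0.1, 0, 0], "rot": [0, 0, 0]},
  {"xyz": [-0.1, 0, 0], "rot": [0, 0, 0]},
])

```text
t: 23.35
tool_pos: [0.5685, 0.2251, 0.1322]
orientation: [3.14, 0.101, 0.0]
force: [0.1, 0.1, -0.5]
opening: 0.0004
```

Emit:
carry_out([
  {"xyz": [-0.05, 0, 0], "rot": [0, 0, 0]},
  {"xyz": [-0.1, 0, 0], "rot": [0, 0, 0]},
  {"xyz": [-0.1, 0, 0], "rot": [0, 0, 0]},
])

```text
t: 23.65
tool_pos: [0.5676, 0.2251, 0.1323]
orientation: [-3.14, -0.101, -0.001]
force: [0.4, 0.0, -0.7]
opening: 0.0007
```

Emit:
carry_out([
  {"xyz": [-0.05, 0, 0], "rot": [0, 0, 0]},
  {"xyz": [-0.1, 0, 0], "rot": [0, 0, 0]},
  {"xyz": [-0.1, 0, 0], "rot": [0, 0, 0]},
])

```text
t: 23.95
tool_pos: [0.5668, 0.2251, 0.1324]
orientation: [-3.14, -0.101, -0.001]
force: [3.1, -0.5, 0.4]
opening: 0.0006
```

Emit:
carry_out([
  {"xyz": [-0.05, 0, 0], "rot": [0, 0, 0]},
  {"xyz": [-0.1, 0, 0], "rot": [0, 0, 0]},
  {"xyz": [-0.1, 0, 0], "rot": [0, 0, 0]},
])

```text
t: 24.25
tool_pos: [0.566, 0.2251, 0.1325]
orientation: [-3.14, -0.1, -0.002]
force: [4.5, 0.7, 0.1]
opening: 0.0006
```

```bash
python3 snap.py w16; python3 -c "
from h import *
im=cv2.imread('pics/w16.png');crop(im,130,90,130,160,5,'pics/w16c.png')"
```

```text
24.25 [0.56595192 0.22513711 0.13252592] yaw 3.665543817543922 z [ 1.2e-03  2.0e-04 -1.0e+00] [ 0.295  0.222  1.577 -0.     1.341  0.231] [4.49 0.74 0.13] [-0.022 -0.728 -0.054] 0.0006161242790885524
```

View pics/w16c.png

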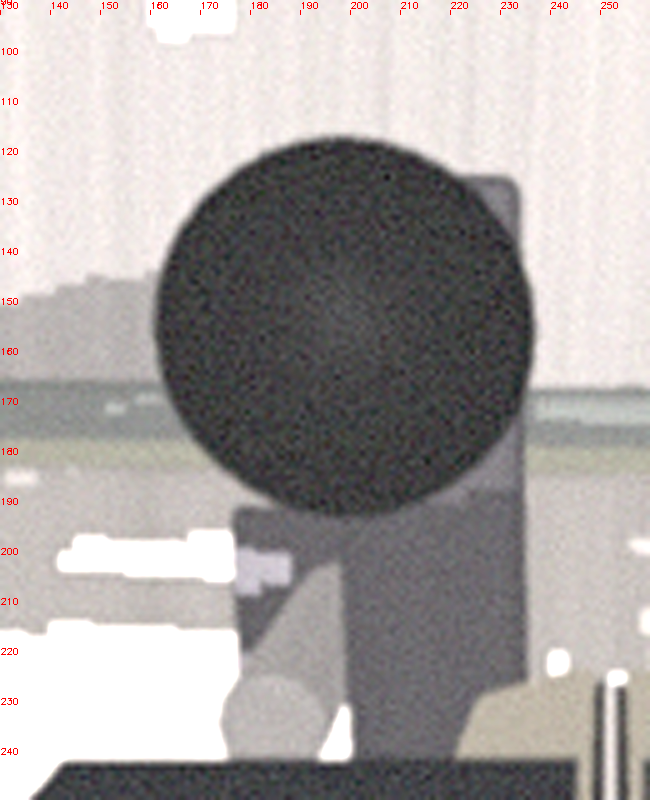

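Reaction force of 4.5 N at x = 0.566: the arm is on the pin and pressing it about 2 mm. I'll retreat slowly so it follows the finger back to light contact.

Emit:
carry_out([
  {"xyz": [0.02, 0, 0], "rot": [0, 0, 0]},
  {"xyz": [0.04, 0, 0], "rot": [0, 0, 0]},
  {"xyz": [0.06, 0, 0], "rot": [0, 0, 0]},
  {"xyz": [0.08, 0, 0], "rot": [0, 0, 0]},
  {"xyz": [0.1, 0, 0], "rot": [0, 0, 0]},
  {"xyz": [0.12, 0, 0], "rot": [0, 0, 0]},
  {"xyz": [0.14, 0, 0], "rot": [0, 0, 0]},
  {"xyz": [0.16, 0, 0], "rot": [0, 0, 0]},
  {"xyz": [0.18, 0, 0], "rot": [0, 0, 0]},
  {"xyz": [0.2, 0, 0], "rot": [0, 0, 0]},
])

```text
t: 25.3
tool_pos: [0.5672, 0.225, 0.1319]
orientation: [3.14, 0.101, -0.001]
force: [0.7, 0.7, 1.1]
opening: 0.0005
```

Emit:
carry_out([
  {"xyz": [0.02, 0, 0], "rot": [0, 0, 0]},
  {"xyz": [0.04, 0, 0], "rot": [0, 0, 0]},
  {"xyz": [0.06, 0, 0], "rot": [0, 0, 0]},
  {"xyz": [0.08, 0, 0], "rot": [0, 0, 0]},
  {"xyz": [0.1, 0, 0], "rot": [0, 0, 0]},
  {"xyz": [0.12, 0, 0], "rot": [0, 0, 0]},
  {"xyz": [0.14, 0, 0], "rot": [0, 0, 0]},
  {"xyz": [0.16, 0, 0], "rot": [0, 0, 0]},
  {"xyz": [0.18, 0, 0], "rot": [0, 0, 0]},
  {"xyz": [0.2, 0, 0], "rot": [0, 0, 0]},
])

```text
t: 26.3
tool_pos: [0.5695, 0.2251, 0.1322]
orientation: [-3.14, -0.1, -0.0]
force: [-0.1, 0.2, -0.8]
opening: 0.0007
```

Emit:
carry_out([
  {"xyz": [0.1, 0, 0], "rot": [0, 0, 0]},
  {"xyz": [0.3, 0, 0], "rot": [0, 0, 0]},
  {"xyz": [0.8, 0, 0], "rot": [0, 0, 0]},
  {"xyz": [1.5, 0, 0], "rot": [0, 0, 0]},
  {"xyz": [2.5, 0, 0], "rot": [0, 0, 0]},
  {"xyz": [2.8, 0, 2], "rot": [0, 0, 0]},
  {"xyz": [2.8, 0, 5], "rot": [0, 0, 0]},
  {"xyz": [2.8, 0, 9], "rot": [0, 0, 0]},
  {"xyz": [2.8, 0, 10], "rot": [0, 0, 0]},
])

```text
t: 27.2
tool_pos: [0.6004, 0.2256, 0.2379]
orientation: [-3.138, -0.1, -0.012]
force: [1.0, -0.5, 0.6]
opening: 0.0005
```

Emit:
carry_out([
  {"xyz": [0, 0, 0], "rot": [0, 0, 0]},
  {"xyz": [-2, -3, 0], "rot": [0, 0, 0]},
  {"xyz": [-4.4, -6.6, 0], "rot": [0, 0, 0]},
  {"xyz": [-4.4, -6.6, 0], "rot": [0, 0, 0]},
  {"xyz": [-4.4, -6.6, 0], "rot": [0, 0, 0]},
])

```text
t: 27.7
tool_pos: [0.5527, 0.1583, 0.2303]
orientation: [3.14, 0.098, -0.004]
force: [0.4, -0.3, 0.0]
opening: 0.0004
```

```bash
python3 snap.py w17; python3 -c "
from h import *
im=cv2.imread('pics/w17.png');crop(im,180,60,130,130,6,'pics/w17c.png')"
```

```text
27.7 [0.55270969 0.15831382 0.2302789 ] yaw 3.5869218599107318 z [-2.4e-03 -3.0e-04 -1.0e+00] [0.19  0.068 1.565 0.    1.511 0.127] [ 0.42 -0.29  0.04] [-0.042  0.045  0.013] 0.0004339786663401145
```

View pics/w17c.png

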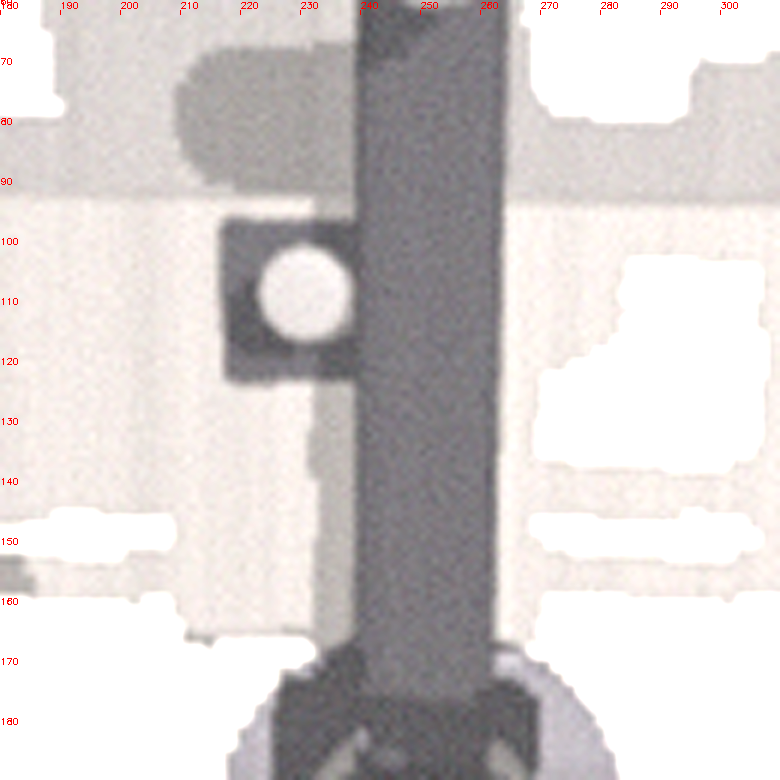

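The gap has closed: the pin's right edge is at 238.7 and the arm's left edge at 239.2, which is touching within parallax. I'll retreat and do a last check.

Emit:
carry_out([
  {"xyz": [0, 0, 3], "rot": [0, 0, 0]},
  {"xyz": [-2, -2, 7], "rot": [0, 0, 0]},
  {"xyz": [-6, -6, 9], "rot": [0, 0, 0]},
  {"xyz": [-9, -10, 9], "rot": [0, 0, 0]},
  {"xyz": [-9, -14, 9], "rot": [0, 0, 0]},
  {"xyz": [-9, -18, 9], "rot": [0, 0, 0]},
  {"xyz": [-9, -22, 9], "rot": [0, 0, 0]},
  {"xyz": [-9, -25, 9], "rot": [0, 0, 0]},
  {"xyz": [-9, -25, 9], "rot": [0, 0, 0]},
  {"xyz": [-9, -25, 9], "rot": [0, 0, 0]},
])

```text
t: 28.75
tool_pos: [0.4642, -0.0909, 0.322]
orientation: [-3.139, -0.099, 0.0]
force: [1.1, -0.7, -0.5]
opening: 0.0008
```

```bash
python3 -c "
from plant import *
import cv2
from h import crop,proj
import numpy as np
for n in('side','top'):
    im=read_camera(n)[...,::-1].copy(); cv2.imwrite(f'pics/{n}18.png',im)
crop(cv2.imread('pics/side18.png'),190,90,110,110,6,'pics/s18c.png')
crop(cv2.imread('pics/top18.png'),120,120,120,100,6,'pics/t18c.png')
S=calibration('side');T=calibration('top');k=np.array([.553-.13*np.sin(np.radians(2.93)),.1478+.13*np.cos(np.radians(2.93)),.166]);print('knob exp side',proj(S,k),'top',proj(T,k))
"
```

```text
knob exp side [245.20931706 119.09559542] top [132.27542433 173.70681792]
```

View pics/s18c.png

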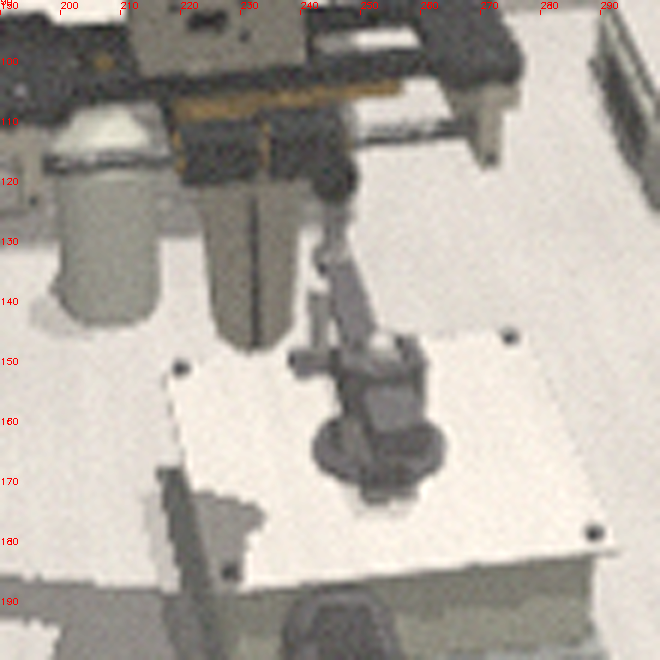

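View pics/t18c.png

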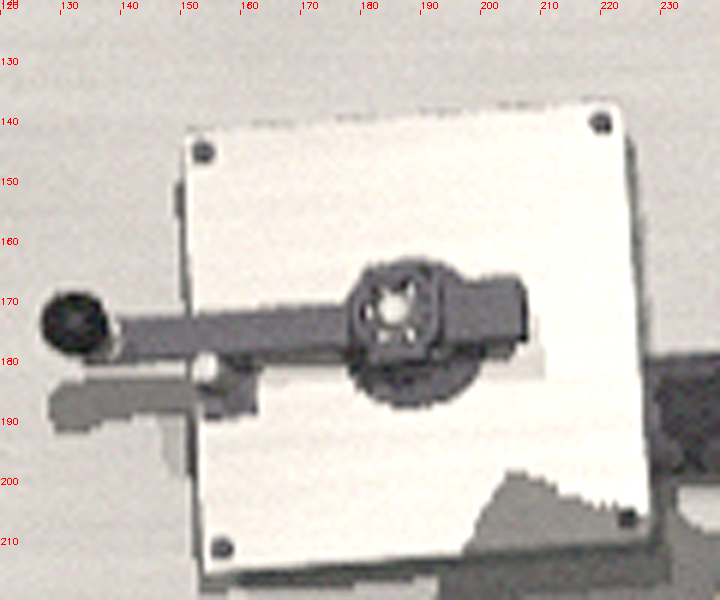

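View pics/top18.png

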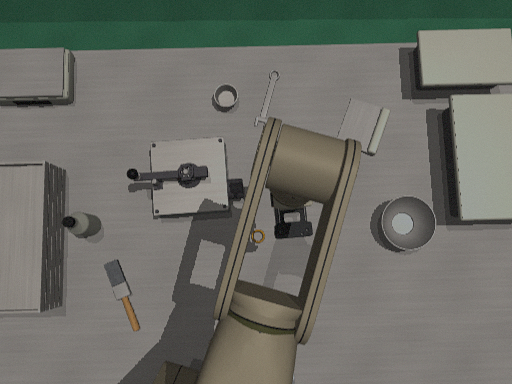

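The top view shows the knob at (132.5,173.7), against a predicted (132.3,173.7), with the arm against the pin at (154,181). The side view shows the hub down on the shoulder, and the loose things are where they were.

```bash
python3 -c "
from plant import *
print(close_job())"
```

```text
the job is handed in; nothing more can be done
None
```

The lever is fitted, fully seated on the shaft's shoulder, and its arm rests against the stop pin. I handed the job in with the robot clear of everything.

- **Fitting:** I gripped the hub on its flats and set it over the shaft at about 11° in world axes, read from the splines in the wrist camera. It slid in there at the first try with no contact force, so I never had to search for the rotation. It met the shoulder with the tool at z = 0.1298 m, against 0.130 m expected, pressed with about 8 N.
- **Swinging:** I turned it counter-clockwise until the torque rose from 0.19 to 0.55 N m as the arm pressed the pin.
- **Correction:** When I opened the gripper, the lever sprang back about 1.5 mm from the pin. I nudged the arm back onto the pin with the closed fingers (4.5 N), then withdrew slowly so it stayed in contact.
- **Last checks:**
  - In the wrist picture the arm and pin are about 0.5 pixel apart, which is touching within what the camera can resolve.
  - In the top view the knob is within 0.2 pixel of its predicted place.
  - The side view shows the hub on the shoulder.
  - The other things look unmoved; the arm hides part of the table in the last top picture.
- **Disagreements:** The cameras differed by about 2 mm on absolute positions. I allowed for this by using relative measurements and feel.

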